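# Lock a swing-arm tray with its linch pin

### The job

Lock the swing-arm tray so that it cannot turn: take the linch pin from its wooden rest, push it down through the hole in the arm's tail and on through the hole in the lug below it, bringing the two holes into line, until its collar sits fully home on the tail. Then flip the sprung ring, which must hang over the free front end of the lug, down under the end of the pin until it snaps shut, and let go. Work gently: never lean on the metal with more than about 40 N, and leave the jars and the pepper mill standing where they are.

Things in the scene. Friction and masses are not known exactly. Their poses are not given: they have to be found in the camera images.
- stand: Fixed swing arm tray stand. Origin: on the worktop at the pillar's axis. A steel lug (34 mm wide, 8 thick, top at 110 mm) juts from the pillar to the stand's -x (robot side); its hole is 85 mm from the pillar axis. Above it, 2 mm clear, lies the arm's tail (40 wide, 6 thick, top at 118 mm) with a hole at the same radius. Both end 17 mm beyond the hole; holes 14 wide (lug chamfer 1, tail square).
- pillar_cap (a point): Top of the pillar, 160 mm up, on the arm's axis. The arm turns stiffly about it (about 5 N sideways at the tail's hole moves it; it stays where left). Its angle is not measured: at the start the tail's hole stands 4 to 22 mm to the stand's +y side of the lug's hole, on the 85 mm arc, and must be found. Beyond the pillar the arm carries a wooden tray, 120 mm wide.
- lug_hole (a point): Centre of the lug's hole at the lug's top face, 110 mm above the worktop, under the swing arm's tail, whose top is 8 mm higher. Axes as the stand's; the hole is upright and goes right through.
- pin_rest: Fixed drilled wooden block, 44 x 44 mm on a 90 x 70 mm foot, top 58 mm above the worktop, in which the pin stands upright at the start. Origin: centre of its underside.
- linchpin: Steel linch pin, 0.16 kg. Origin: centre of the underside of its collar (21 wide, 7 thick), z up along the pin. Below: round shank 12 wide, 40 long, its last 3 mm tapering to 10.4. Above: flat grip tab 24 along x, 12 thick along y, from 7 to 36 mm up; pinch it across y. The ring lies to the pin's -x; its pivot is 4.5 mm up. Seated, the origin is 8 mm above point lug_hole.
- pin_tip (a point): Centre of the pin's lower end, 40 mm below its origin.
- linch_ring (a joint): Ring angle. 0: open, pointing to the pin's -x, 0.2 rad above level; grows as the bow swings down; 1.77 straight down, shut, bow just under the pin's end (stop 1.78). Over-centre spring: pushes back to open below 0.9 (at most about 2.5 N at the bow), snaps shut by itself above 0.9. It can shut only on the stand's -x side, its legs either side of tail and lug.
- ring_bow (a point): Middle of the ring's bow, 50 mm from the ring's pivot. The ring is a U-shaped bail of 4.4 mm wire, legs 27 mm either side of the pin; its pivot is level, along the pin's y, 4.5 mm above the pin's origin.
- honey_jar: Honey jar, 72 mm wide, 102 mm high, a bystander. Origin: centre of its underside.
- pepper_mill: Small pepper mill, 44 mm wide, 90 mm high, a bystander. Origin: centre of its underside.
- spice_jar: Spice jar with dark cap, 44 mm wide, 96 mm high, a bystander. Origin: centre of its underside.

How it is judged:
On the way, in this order (a step that is already met when the one before it is completed fails the run):
1. the pin stands fully home through tail and lug, its ring still open (horizontal distance between linchpin and lug_hole below 0.003 m and z of linchpin in the frame of lug_hole between 0.0055 and 0.0098 m and angle between linchpin's own z axis and vertical below 0.1 rad and value of joint linch_ring below 0.7 rad), for 0.2 s.
2. the ring has snapped shut under the pin's end (value of joint linch_ring above 1.6 rad), for 0.2 s.
At the end, for the whole second after the job is handed in: The pin stands upright (within 0.1 rad) and at rest in the lug's hole (within 3 mm of its axis) with the collar down on the tail (origin 5.5 to 10.5 mm above site lug_hole, 8 mm is seated), and the ring is shut under the pin's end (over 1.6 rad) (horizontal distance between linchpin and lug_hole below 0.003 m and z of linchpin in the frame of lug_hole between 0.0055 and 0.0105 m and angle between linchpin's own z axis and vertical below 0.1 rad and value of joint linch_ring above 1.6 rad and linear speed of linchpin below 0.02 m/s); the robot touches nothing.
It fails at once if the pin or its ring is pressed on the stand or its arm with more than 40 N (contact force between linchpin and stand above 40 N).
It fails at once if the robot presses on the stand or its arm with more than 40 N (contact force between any of the fingers, the arm and stand above 40 N).
It fails at once if a jar or the mill is shifted by more than 20 mm or tipped (distance of any of honey_jar, pepper_mill, spice_jar from where it was at the start of the episode above 0.02 m or angle between any of honey_jar, pepper_mill, spice_jar's own z axis and vertical above 0.3 rad).
It also fails if it takes over 64 s, if anything falls off the work surface, if the arm or the gripper's body presses on something with over 40 N, if the wrist force passes 120 N, or if a joint passes its speed limit or range.

### The arm

A 6-joint arm with a two-finger parallel gripper is mounted at the origin on the work surface; the furniture and walls round the work are solid. World frame = base frame: x ahead of the robot, y to its left, z up, the work surface at z = 0. Lengths are in m, angles in rad, forces in N, time in s.
With the tool pointing down it reaches from about 0.375 to 0.975 m from the base axis. Payload 3.8 kg.
Tool frame: the origin (TCP) lies midway between the tips of the shut fingers; the grasp point (between the pads) lies 19 mm behind it; z points along the fingers, y is the direction in which the jaws open and shut (so a half turn about z gives the same grasp; the last joint's range is limited). The gripper opens to 85 mm and grips with 20 to 120 N. Pads are 22 mm wide; open, the fingers measure 114 mm over their backs; the gripper's body (76 mm by 85 mm) begins 54 mm behind the grasp point. The pads swing forward as they close: fully open they stand 13 mm farther back than shut.
Start: joints at [1.291, 0.264, 1.604, -0, 1.274, -0.037], TCP at [0.162, 0.655, 0.192] pointing down, gripper open.
Joint ranges: [-2.63, 2.63], [-0.94, 2.18], [0.31, 2.57], [-1.31, 4.45], [0, 2.66], [-2.55, 2.55]. Speed limits (rad/s): [2.57, 2.57, 3.14, 3.14, 3.14, 3.14].

### API

Orientations are given as a unit quaternion [x, y, z, w].
In Python, from cell import manip gives the robot as it stands.
- The arm moves only by the tool arm_command, never from a script. Its argument "moves" is text: rows parted by semicolons, each of 6 numbers parted by spaces: the shift along the tool's x, y, z in cm, then the turn, a rotation vector about the tool's x, y, z in degrees. In form: tx ty tz rx ry rz; .... A call has 1 to 10 rows; each row is the pose to reach, as a shift and turn from the pose commanded when the call began, along the tool's axes at that moment; what a row does not reach only later rows make up. A row lasts 1/8 s, in which the tool goes at most 62.5 mm and 10.7 degrees, less where a joint would pass 70% of its speed; a pose out of reach is approached as far as the arm can. A call with a gripper value outside its range is refused whole. "jaw" is the opening, from 0 (shut) to 1 (fully open), set as the call begins (left out, the last holds). The fingers move at their own pace and stop on an object; "newtons" is the grip in N (left out, the last holds). Time passes only in rows, so rows that repeat a pose let the fingers close. It gives the time, the measured TCP pose, the force and the opening at its end, in the units of the state.
- manip.get_obs(): the state, without advancing time (a new reading comes with each control period).
- manip.read_camera(name): name is "scene" or "top" or "wrist"; returns the picture (480x640x3 uint8, red, green, blue); there is no depth.
- manip.camera_info(name): a dict with "K" (3x3 intrinsics, pixels), "world_to_cam" (4x4, takes a point from world to camera coordinates). Camera axes: x right, y up, looking along -z (the intrinsics and any distortion apply to the point x, -y, -z); pixel columns grow to the right and rows downward; lengths in m; the calibration is good to about 2 mm. The wrist camera is an equidistant fisheye: a pixel r from the principal point sees the ray r / f radians off the axis. A picture is of the moment at which its call begins: read the wrist's pose just before it. camera_info takes no time and is no camera call; for the wrist camera it gives the pose at the moment of the call.
- manip.close_job(): hands the job in, once; it reports no verdict.
The state is a dict: "time": time; "joint_pos": joint angles; "dq": joint speeds; "tau": joint torques, N m; "eef_pos": TCP position; "tool_rot": TCP orientation; "ft_force": force on the tool from outside, world axes, zero at the start; "torque": the same for the moment, N m; "grip_width": finger opening in m.
Only numpy, scipy, OpenCV 4.12 (cv2) and the standard library are available. Lean on these libraries where they do the work, as an engineer would, in place of code of your own. Each camera call takes 0.05 s, during which the arm holds its last target.

## Working session

There is one attempt and no reset: what is moved stays moved. The work goes in short steps, Python scripts to look and compute and a tool call to move; the robot and the scene stay as the last step left them, time stands still between calls to the robot, and variables do not carry over. Pictures are saved under pics/ and viewed, and the job is handed in when it is done.

Besides the shell and the picture viewer there is one more tool, called after "Call:" in YAML: its name, and indented under it one key for each argument. arm_command: Moves the arm, as the interface text tells. Its arguments: {"type":"object","properties":{"moves":{"type":"string"},"jaw":{"type":"number"},"newtons":{"type":"number"}},"required":["moves"]}

```bash
ls; mkdir -p pics; python3 - <<'E'
from cell import manip
import cv2
print(manip.get_obs())
for n in("scene","top","wrist"):
    i=manip.camera_info(n); print(n,i)
    cv2.imwrite(f"pics/{n}0.png",manip.read_camera(n)[:,:,::-1])
E
```

```text
pics
{'time': 0.0, 'joint_pos': array([ 1.29106608e+00,  2.64763306e-01,  1.60539222e+00, -4.60437400e-07,
        1.27369048e+00, -3.69096618e-02]), 'dq': array([ 0.00177001, -0.00067993,  0.00062598,  0.00074885,  0.00103985,
        0.00069566]), 'tau': array([ 1.50558299e-03, -5.15105009e+01, -3.67319942e+01, -1.26728987e-04,
        1.31844150e-02,  1.58759576e-05]), 'eef_pos': array([0.16207843, 0.65440282, 0.19114544]), 'tool_rot': array([ 1.21112095e-01,  9.92638197e-01, -1.11262049e-03, -1.77413835e-04]), 'ft_force': array([ 0.18803423, -0.45313583, -0.30964983]), 'torque': array([ 0.02722335,  0.07147863, -0.04547008]), 'grip_width': 0.08544882631804018}
scene {'K': array([[617.06046622,   0.        , 303.6315945 ],
       [  0.        , 617.06046622, 236.24970927],
       [  0.        ,   0.        ,   1.        ]]), 'world_to_cam': array([[ 0.82564885, -0.56412898, -0.0079041 , -0.45001964],
       [ 0.4086019 ,  0.58824438,  0.69786319, -0.33022258],
       [-0.38903531, -0.57941957,  0.71618747, -1.09295175],
       [ 0.        ,  0.        ,  0.        ,  1.        ]])
[... 157 characters left out ...]
     ]]), 'world_to_cam': array([[-0.02981422, -0.99919711, -0.02676277,  0.06796561],
       [ 0.99769182, -0.0313822 ,  0.0602178 , -0.56171001],
       [-0.06100933, -0.02490565,  0.99782642, -0.9696394 ],
       [ 0.        ,  0.        ,  0.        ,  1.        ]])}
wrist {'K': array([[371.64829954,   0.        , 324.23577135],
       [  0.        , 371.64829954, 238.34332692],
       [  0.        ,   0.        ,   1.        ]]), 'world_to_cam': array([[ 0.24167382,  0.97035521, -0.00212984, -0.67370038],
       [-0.92575259,  0.22990629, -0.30020867,  0.03780995],
       [-0.29081939,  0.07452428,  0.95387117, -0.37769187],
       [ 0.        ,  0.        ,  0.        ,  1.        ]])}
```

View pics/scene0.png

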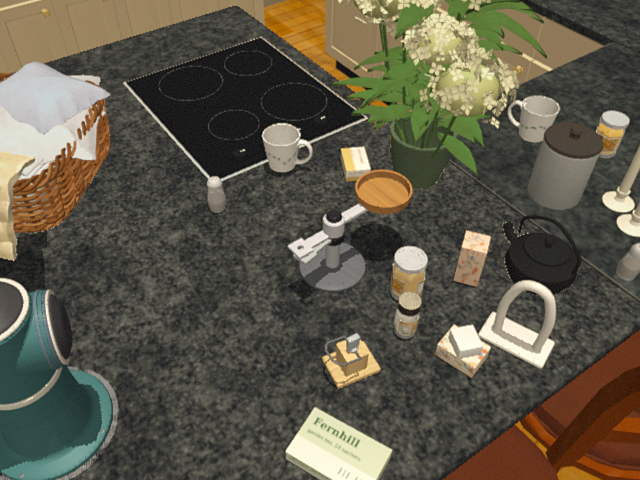

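View pics/top0.png

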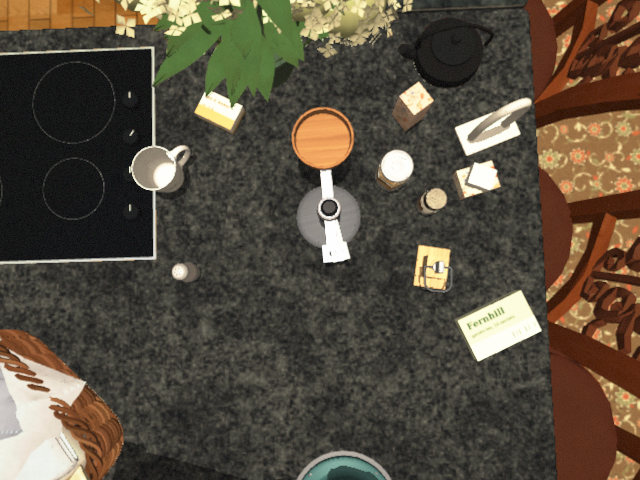

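View pics/wrist0.png

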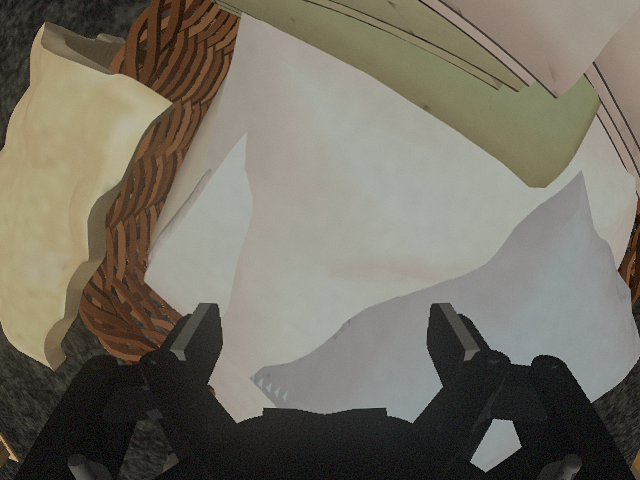

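```bash
cat > h.py <<'E'
import numpy as np, cv2
from cell import manip
def ray(info,px,fish=False):
    K=np.array(info["K"]);T=np.array(info["world_to_cam"]);R=T[:3,:3];t=T[:3,3]
    x=(px[0]-K[0,2])/K[0,0];y=(px[1]-K[1,2])/K[1,1]
    if fish:
        r=np.hypot(x,y);s=np.sin(r)/max(r,1e-9);d=np.array([x*s,-y*s,-np.cos(r)])
    else: d=np.array([x,-y,-1.]);d/=np.linalg.norm(d)
    return -R.T@t, R.T@d
def onz(info,px,z,fish=False):
    c,d=ray(info,px,fish);return c+d*(z-c[2])/d[2]
def proj(info,p,fish=False):
    K=np.array(info["K"]);T=np.array(info["world_to_cam"]);q=T[:3,:3]@np.array(p)+T[:3,3]
    x,y,z=q[0],-q[1],-q[2]
    if fish:
        r=np.hypot(x,y);th=np.arctan2(r,z);return np.array([K[0,2]+K[0,0]*th*x/r,K[1,2]+K[1,1]*th*y/r])
    return np.array([K[0,2]+K[0,0]*x/z,K[1,2]+K[1,1]*y/z])
def tri(r1,r2):
    (a,u),(b,v)=r1,r2
    s=np.linalg.lstsq(np.stack([u,-v],1),b-a,rcond=None)[0]
    return (a+u*s[0]+b+v*s[1])/2, np.linalg.norm(a+u*s[0]-b-v*s[1])
def crop(n,src,x0,y0,x1,y1,f):
    im=cv2.imread(src)[y0:y1,x0:x1];cv2.imwrite(n,cv2.resize(im,None,fx=f,fy=f,interpolation=cv2.INTER_CUBIC))
E
python3 - <<'E'
from h import *
crop("pics/c1.png","pics/top0.png",270,170,470,310,4)
crop("pics/c2.png","pics/scene0.png",270,190,440,400,2.8)
t=manip.camera_info("top")
for n,p,z in[("cap",(329,207),.16),("restblock",(433,268),.058),("tailend",(337,252),.118),("honey",(397,163),.102),("spice",(435,197),.096),("mill",(179,271),.09)]:print(n,onz(t,p,z))
E
```

```text
cap [0.62583079 0.01457281 0.16      ]
restblock [ 0.50548997 -0.19908435  0.058     ]
tailend [0.5423731  0.00113794 0.118     ]
honey [ 0.71900719 -0.12615801  0.102     ]
spice [ 0.64823159 -0.20058769  0.096     ]
mill [0.51479857 0.3237625  0.09      ]
```

View pics/c1.png

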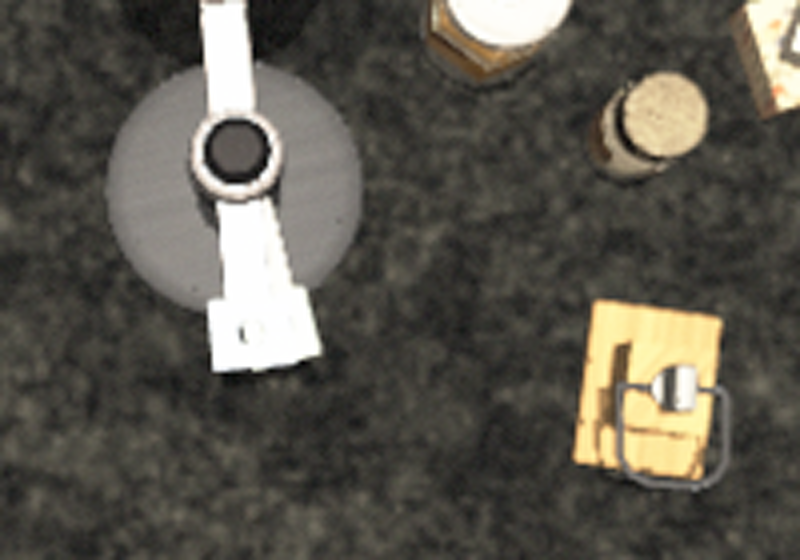

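View pics/c2.png

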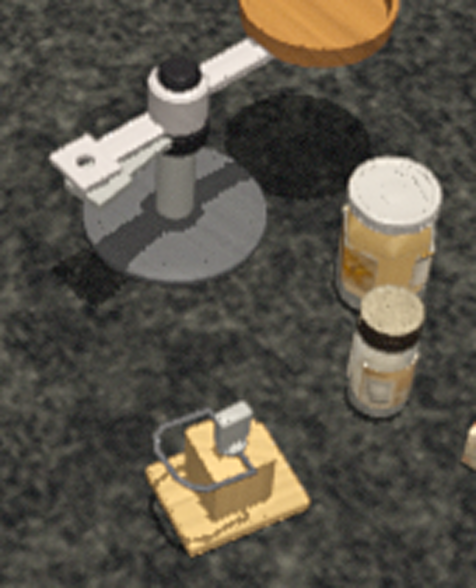

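```bash
cat >> h.py <<'E'
from scipy.spatial.transform import Rotation as Ro
def to(p,yaw,xsign=-1,cmd=None):
    """tool down, tool y axis along (−sin yaw, cos yaw) when xsign=-1 => tool x=-(cos,sin)"""
    o=manip.get_obs(); P=o["eef_pos"];R=Ro.from_quat(o["tool_rot"])
    c,s=np.cos(yaw),np.sin(yaw)
    M=np.array([[-c,-s,0],[-s,c,0],[0,0,-1.]]).T if False else np.column_stack([[-c,-s,0],[-s,c,0],[0,0,-1]])
    if xsign>0: M=M@np.diag([-1,-1,1])
    t=R.inv().apply(np.array(p)-P)*100; rv=(R.inv()*Ro.from_matrix(M)).as_rotvec(degrees=True)
    print("move:",t.round(2),rv.round(2)," at",P.round(4),"t",round(o["time"],2))
def show(n):
    i=manip.camera_info(n) ; im=manip.read_camera(n); return i,im
E
python3 - <<'E'
from h import *
o=manip.get_obs();R=Ro.from_quat(o["tool_rot"]).as_matrix()
T=np.array(manip.camera_info("wrist")["world_to_cam"]);c=-T[:3,:3].T@T[:3,3]
print("cam in tool",R.T@(c-o["eef_pos"]),"axis",R.T@T[:3,:3].T@np.array([0,0,-1]))
print(o["joint_pos"].round(2))
to((0.45,-0.07,0.30),0.0)
E
```

```text
cam in tool [ 7.64395017e-02 -3.81143093e-05 -1.78922445e-01] axis [-3.00305087e-01 -4.16605431e-04  9.53843111e-01]
[ 1.29  0.26  1.61  0.    1.27 -0.04]
move: [-45.36 -63.43 -10.75] [ -0.1   -0.02 -13.91]  at [0.1621 0.6546 0.1914] t 0.15
```

Call:
arm_command:
  moves: "0 0 -6 0 0 0; 0 0 -11 0 0 0; -45.4 -63.4 -11 0 0 -14; -45.4 -63.4 -11 0 0 -14; -45.4 -63.4 -11 0 0 -14; -45.4 -63.4 -11 0 0 -14; -45.4 -63.4 -11 0 0 -14; -45.4 -63.4 -11 0 0 -14; -45.4 -63.4 -11 0 0 -14; -45.4 -63.4 -11 0 0 -14"

```text
time: 1.4
eef_pos: [0.3473, 0.1887, 0.3024]
tool_rot: [-0.001, 1.0, 0.0, 0.0]
ft_force: [1.5, 0.3, -0.0]
grip_width: 0.085
```

```bash
python3 - <<'E'
from h import *
to((0.45,-0.07,0.30),0.0)
print(manip.get_obs()["joint_pos"].round(2))
E
```

```text
move: [-10.22 -25.89   0.25] [0.01 0.04 0.13]  at [0.3473 0.1887 0.3024] t 1.4
[ 0.43 -0.34  1.99 -0.    1.49 -1.14]
```

Call:
arm_command:
  moves: "-10 -25.9 0 0 0 0; -10 -25.9 0 0 0 0; -10 -25.9 0 0 0 0; -10 -25.9 0 0 0 0; -10 -25.9 0 0 0 0; -10 -25.9 0 0 0 0"

```text
time: 2.15
eef_pos: [0.4475, -0.0699, 0.3018]
tool_rot: [0.001, 1.0, 0.0, -0.001]
ft_force: [0.4, 0.1, 0.4]
grip_width: 0.0852
```

```bash
python3 - <<'E'
from h import *
to((0.45,-0.07,0.30),0.0)
i,im=show("wrist");cv2.imwrite("pics/w1.png",im[:,:,::-1])
np.save("w1.npy",i["world_to_cam"])
E
```

```text
move: [-0.25 -0.01  0.18] [ 0.01 -0.08 -0.13]  at [ 0.4475 -0.0699  0.3018] t 2.15
```

View pics/w1.png

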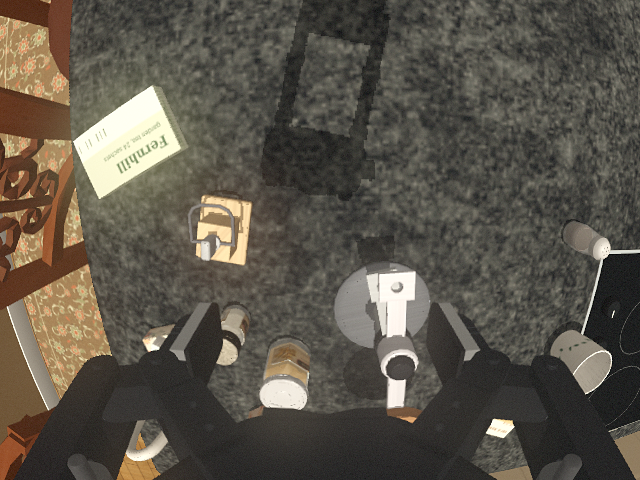

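```bash
python3 - <<'E'
from h import *
crop("pics/c3.png","pics/w1.png",330,255,440,385,6)
crop("pics/c4.png","pics/w1.png",180,180,265,275,6)
E
```

```text
(no output)
```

View pics/c3.png

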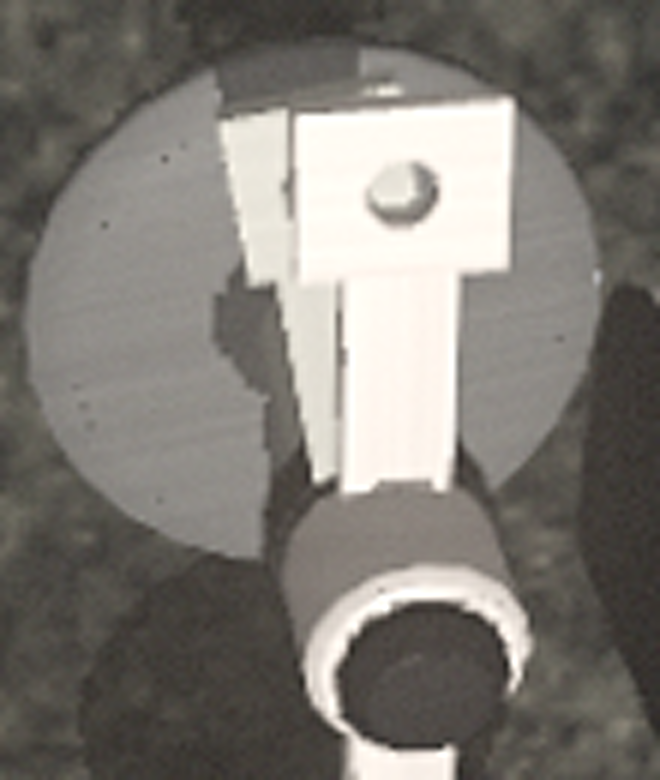

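View pics/c4.png

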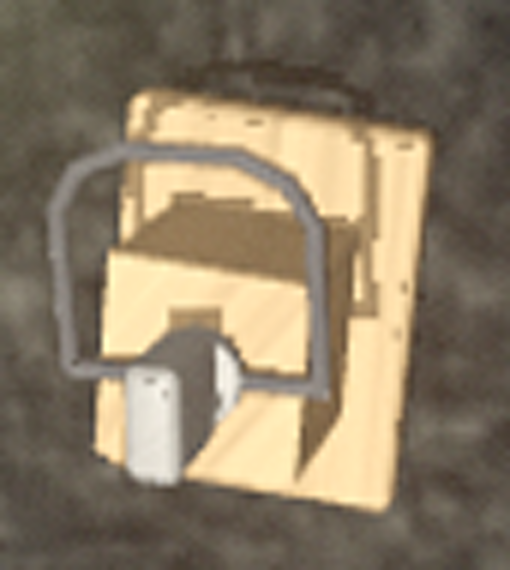

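```bash
cat > m1.py <<'E'
from h import *
i=manip.camera_info("wrist"); i=dict(K=i["K"],world_to_cam=np.load("w1.npy"))
def f(c,o,z): return onz(i,(o[0]+c[0]/6,o[1]+c[1]/6),z,True)
A=(330,255);B=(180,180)
cap=f((425,672),A,.16)
for n,c,z in[("cap",(425,672),.16),("tailhole",(403,191),.118),("lugFL",(219,119),.11),("lugRL",(249,284),.11),("t",(297,110),.118),("t",(517,98),.118),("t",(300,280),.118),("t",(513,270),.118)]:
    p=f(c,A,z);print(n,p.round(4),"r",np.linalg.norm((p-cap)[:2]).round(4),"ang",np.degrees(np.arctan2(*(cap-p)[1::-1])).round(2))
for n,c,z in[("blk",(107,250),.058),("blk",(310,285),.058),("blk",(97,455),.058),("piv",(70,372),.0625),("piv",(325,390),.0625),("bow",(180,155),.0725),("tab",(152,427),.094),("tabtop",(153,368),.094),("tabbot",(151,485),.094),("legL",(60,215),.069),("legR",(318,225),.069)]:
    print(n,f(c,B,z).round(4))
E
python3 m1.py
```

```text
cap [0.6179 0.0121 0.16  ] r 0.0 ang 0.0
tailhole [0.5405 0.0089 0.118 ] r 0.0774 ang 2.37
lugFL [ 0.5292 -0.0245  0.11  ] r 0.0959 ang 22.4
lugRL [ 0.563  -0.0175  0.11  ] r 0.0623 ang 28.28
t [ 0.5243 -0.0115  0.118 ] r 0.0965 ang 14.14
t [0.5226 0.0287 0.118 ] r 0.0967 ang -9.9
t [ 0.5583 -0.0091  0.118 ] r 0.0633 ang 19.58
t [0.5573 0.0311 0.118 ] r 0.0635 ang -17.47
blk [ 0.4819 -0.2249  0.058 ]
blk [ 0.4897 -0.182   0.058 ]
blk [ 0.5263 -0.2321  0.058 ]
piv [ 0.5065 -0.2343  0.0625]
piv [ 0.5104 -0.1794  0.0625]
bow [ 0.4593 -0.2026  0.0725]
tab [ 0.5074 -0.2063  0.094 ]
tabtop [ 0.4956 -0.2048  0.094 ]
tabbot [ 0.5192 -0.2078  0.094 ]
legL [ 0.4716 -0.2303  0.069 ]
legR [ 0.4745 -0.1766  0.069 ]
```

```bash
python3 - <<'E'
from h import *
to((0.508,-.2065,.19),np.radians(-6))
E
```

```text
move: [ -6.11 -13.78  11.18] [ 0.04 -0.08  5.96]  at [ 0.4472 -0.0687  0.3019] t 2.2
```

Call:
arm_command:
  moves: "-6.1 -13.8 11.2 0 0 6; -6.1 -13.8 11.2 0 0 6; -6.1 -13.8 11.2 0 0 6; -6.1 -13.8 11.2 0 0 6; -6.1 -13.8 11.2 0 0 6"
  jaw: 0.6

```text
time: 2.82
eef_pos: [0.5087, -0.2046, 0.1907]
tool_rot: [0.051, 0.999, 0.001, -0.0]
ft_force: [-0.6, 0.5, 0.2]
grip_width: 0.051
```

```bash
python3 - <<'E'
from h import *
to((0.508,-.2065,.19),np.radians(-6))
i,im=show("wrist");cv2.imwrite("pics/w2.png",im[:,:,::-1])
np.save("w2.npy",i["world_to_cam"])
E
```

```text
move: [ 0.05 -0.19  0.07] [ 0.06 -0.03  0.14]  at [ 0.5087 -0.2046  0.1907] t 2.83
```

View pics/w2.png

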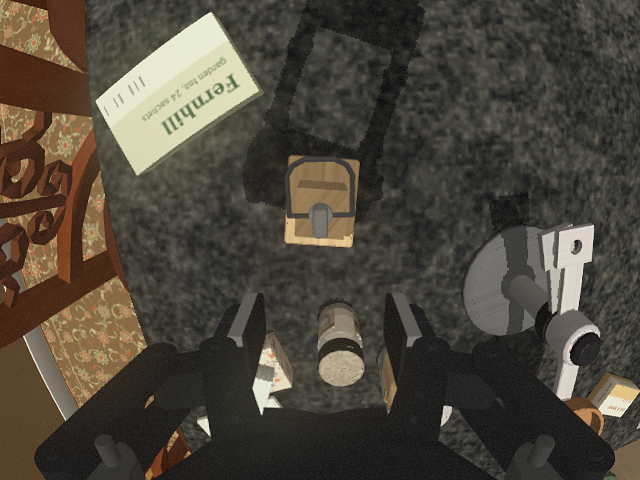

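```bash
python3 - <<'E'
from h import *
crop("pics/c5.png","pics/w2.png",275,145,370,255,6)
crop("pics/c6.png","pics/w2.png",520,210,620,370,5)
E
```

```text
(no output)
```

View pics/c5.png

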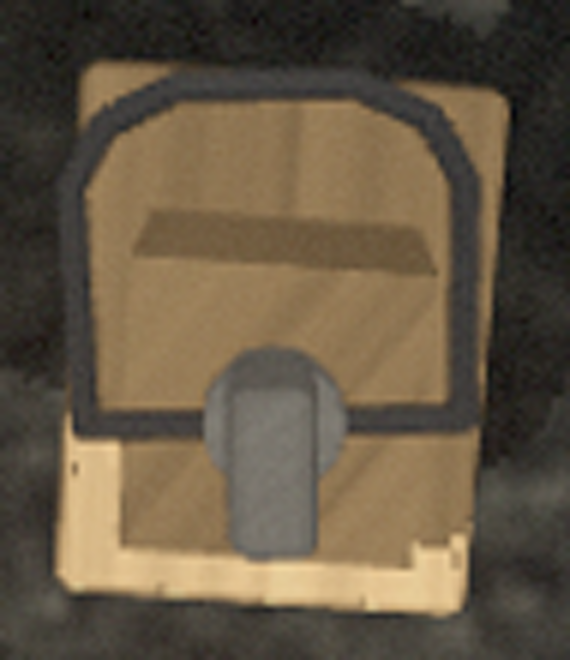

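View pics/c6.png

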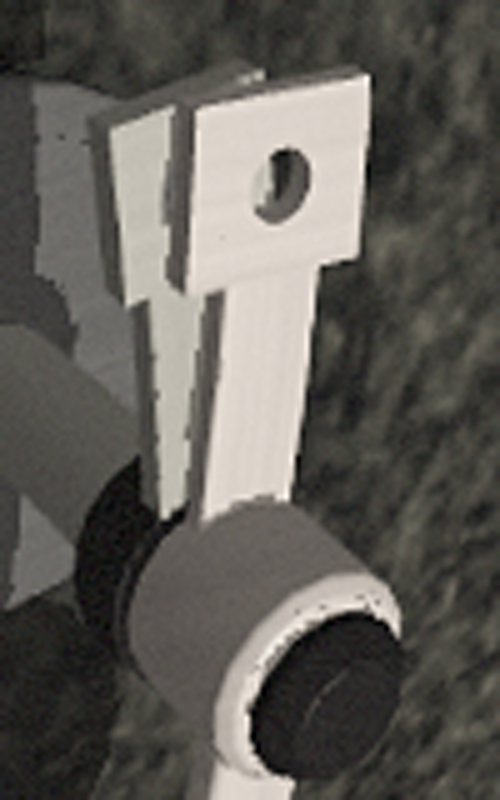

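```bash
python3 - <<'E'
from h import *
i=manip.camera_info("wrist"); i=dict(K=i["K"],world_to_cam=np.load("w2.npy"))
def f(c,o,z,s): return onz(i,(o[0]+c[0]/s,o[1]+c[1]/s),z,True)
def P(n,c,z,o=(275,145),s=6):
    p=f(c,o,z,s);print(n,p.round(4));return p
def yaw(v):print("  yaw",np.degrees(np.arctan2(v[1],v[0])).round(2))
a=P("pivL",(85,425),.0625);b=P("pivR",(462,412),.0625);v=b-a;yaw((v[1],-v[0]));print((a+b)/2)
t=P("tabTop0",(273,395),.094);u=P("tab1",(273,548),.094);yaw(u-t);print((t+u)/2)
l=P("tl",(235,470),.094);r=P("tr",(313,470),.094);print((l+r)/2)
P("tabctr",(273,470),.094);P("collar",(275,418),.065)
w=P("bow",(272,85),.0724);yaw((a+b)/2-w)
B=(520,210)
h=P("hole",(281,186),.118,B,5)
k=[P("t",c,.118,B,5) for c in[(197,107),(370,75),(190,290),(362,255)]]
yaw(k[2]-k[0]);yaw(k[3]-k[1]);v=k[1]-k[0];yaw((v[1],-v[0]))
g=P("lugFL",(109,126),.11,B,5);q=P("lugRL",(125,304),.11,B,5);yaw(q-g)
for zz in(.16,):P("cap",(332,690),zz,B,5)
E
```

```text
pivL [ 0.5055 -0.2345  0.0625]
pivR [ 0.5092 -0.181   0.0625]
  yaw -3.94
[ 0.50737494 -0.20774394  0.0625    ]
tabTop0 [ 0.4967 -0.2064  0.094 ]
tab1 [ 0.5169 -0.2085  0.094 ]
  yaw -6.09
[ 0.50679761 -0.20743497  0.094     ]
tl [ 0.506  -0.2122  0.094 ]
tr [ 0.507  -0.2023  0.094 ]
[ 0.50651797 -0.207276    0.094     ]
tabctr [ 0.5065 -0.2074  0.094 ]
collar [ 0.5068 -0.2074  0.065 ]
bow [ 0.4595 -0.2027  0.0724]
  yaw -5.97
hole [0.5414 0.0075 0.118 ]
t [ 0.5253 -0.0132  0.118 ]
t [0.5234 0.0261 0.118 ]
t [ 0.5581 -0.0106  0.118 ]
t [0.557  0.0297 0.118 ]
  yaw 4.62
  yaw 5.99
  yaw 2.86
lugFL [ 0.5298 -0.026   0.11  ]
lugRL [ 0.5628 -0.0189  0.11  ]
  yaw 12.12
cap [0.6171 0.0053 0.16  ]
```

```bash
python3 - <<'E'
from h import *
to((0.507,-.2073,.069),np.radians(-5.5))
E
```

```text
move: [ 0.2  -0.29 12.26] [ 0.01  0.07 -0.33]  at [ 0.5091 -0.2047  0.1917] t 2.88
```

Call:
arm_command:
  moves: "0.2 -0.3 5 0 0 -0.5; 0.2 -0.3 9 0 0 -0.5; 0.2 -0.3 11 0 0 -0.5; 0.2 -0.3 12.2 0 0 -0.5; 0.2 -0.3 12.2 0 0 -0.5"
  jaw: 0.5

```text
time: 3.5
eef_pos: [0.5067, -0.2082, 0.0692]
tool_rot: [0.047, 0.999, -0.0, 0.0]
ft_force: [-1.0, -0.2, 0.4]
grip_width: 0.0429
```

```bash
python3 - <<'E'
from h import *
to((0.507,-.2073,.069),np.radians(-5.5))
i,im=show("wrist");cv2.imwrite("pics/w3.png",im[:,:,::-1])
E
```

```text
move: [-0.02  0.09  0.02] [-0.01  0.05  0.15]  at [ 0.5067 -0.2082  0.0692] t 3.5
```

View pics/w3.png

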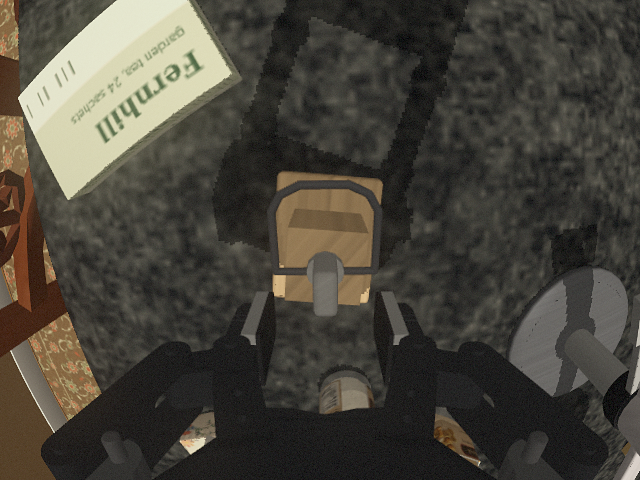

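```bash
python3 - <<'E'
from h import *
i=manip.camera_info("wrist");o=manip.get_obs();R=Ro.from_quat(o["tool_rot"]);P=o["eef_pos"]
for q in[(-.011,-.021,-.007),(.011,-.021,-.007),(.011,-.021,-.03),(0,0,0),(.012,0,-.025),(-.012,0,-.025)]:print(q,proj(i,P+R.apply(q),True).round(0))
E
```

```text
(-0.011, -0.021, -0.007) [284. 300.]
(0.011, -0.021, -0.007) [282. 260.]
(0.011, -0.021, -0.03) [277. 279.]
(0, 0, 0) [325. 275.]
(0.012, 0, -0.025) [325. 272.]
(-0.012, 0, -0.025) [325. 319.]
```

Call:
arm_command:
  moves: "0 0 0 0 0 0; 0 0 0 0 0 0; 0 0 0 0 0 0; 0 0 0 0 0 0; 0 0 0 0 0 0"
  jaw: 0
  newtons: 60

```text
time: 4.18
eef_pos: [0.5064, -0.209, 0.0684]
tool_rot: [0.047, 0.999, 0.0, -0.0]
ft_force: [-0.7, 0.4, 0.2]
grip_width: 0.0
```

```bash
python3 - <<'E'
from h import *
i,im=show("wrist");cv2.imwrite("pics/w4.png",im[:,:,::-1]);print(manip.get_obs()["grip_width"],manip.get_obs()["ft_force"])
i,im=show("scene");cv2.imwrite("pics/s4.png",im[:,:,::-1]);
crop("pics/s4c.png","pics/s4.png",270,190,440,400,2.8)
E
```

```text
0.00013928312060226418 [ 0.23300579 -1.1436372   0.16227259]
```

View pics/w4.png

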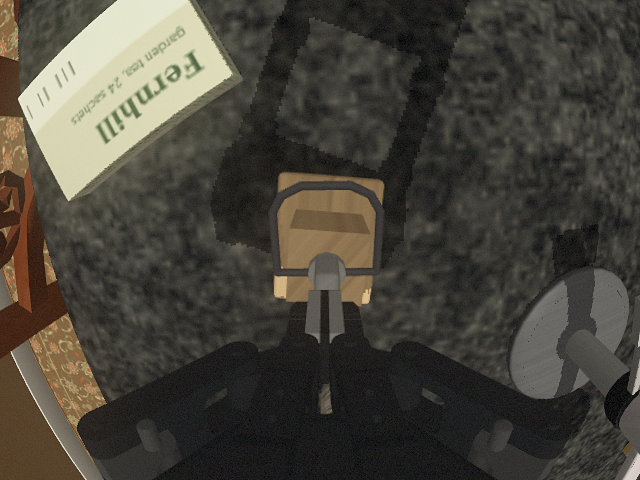

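View pics/s4c.png

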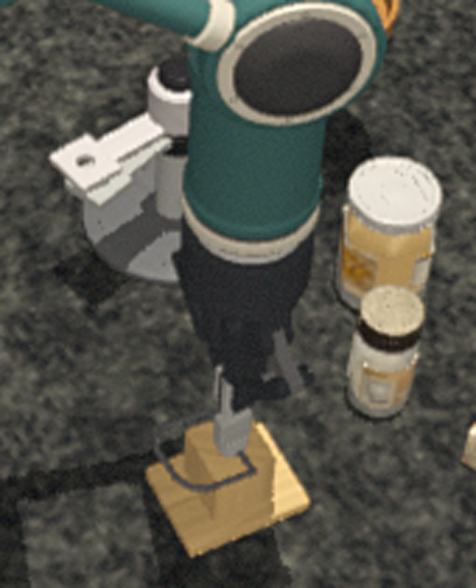

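```bash
python3 - <<'E'
from h import *
crop("pics/c7.png","pics/w4.png",250,230,400,430,4)
crop("pics/c8.png","pics/s4.png",320,290,400,400,6)
crop("pics/c9.png","pics/w3.png",230,230,420,400,4)
i=manip.camera_info("scene");
for z in(.058,.065,.094,.069):print(z,proj(i,(.507,-.2073,z)).round(1))
E
```

```text
0.058 [350.1 348.1]
0.065 [350.3 345.9]
0.094 [351.1 336.6]
0.069 [350.4 344.6]
```

View pics/c7.png

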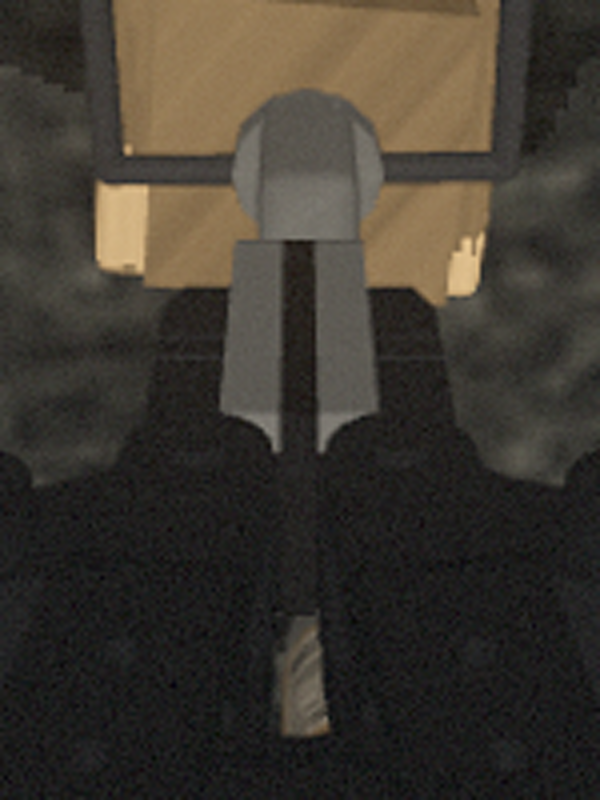

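View pics/c8.png

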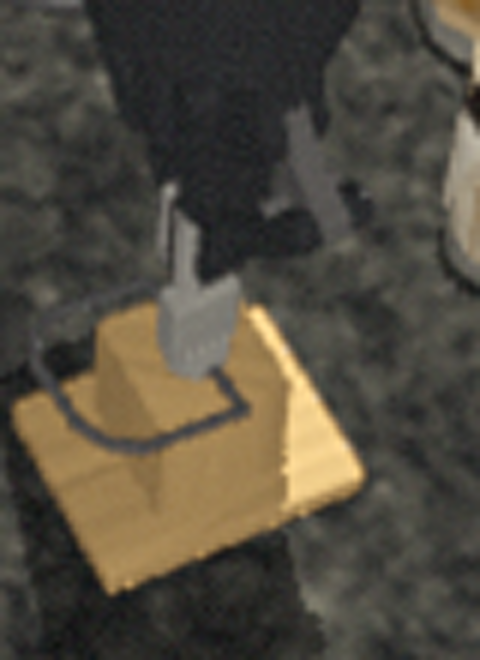

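View pics/c9.png

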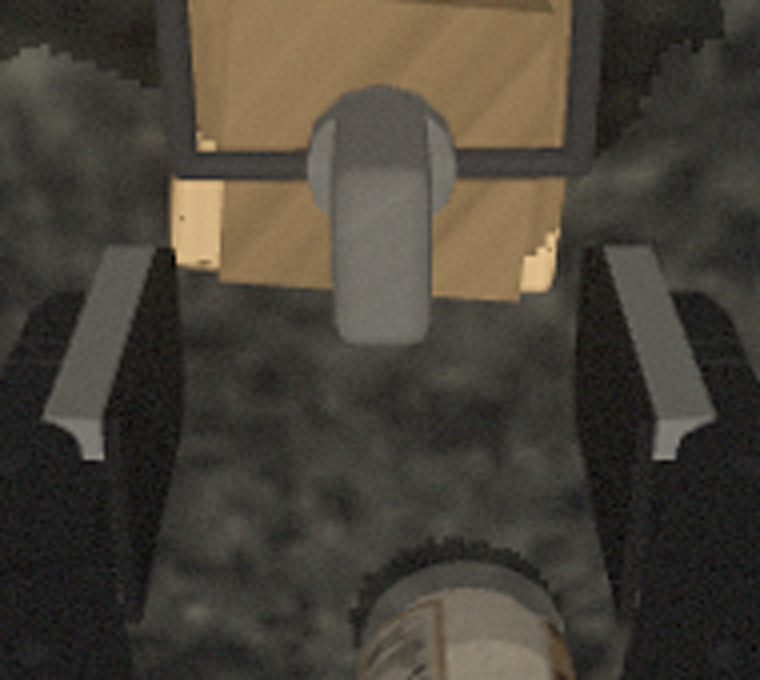

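Call:
arm_command:
  moves: "0 0 0 0 0 0; 0 0 0 0 0 0; 0 0 0 0 0 0; 0 0 0.5 0 0 0; 0 0 1 0 0 0; 0 0 1 0 0 0"
  jaw: 0.5

```text
time: 5.03
eef_pos: [0.5057, -0.2086, 0.0576]
tool_rot: [0.047, 0.999, 0.0, -0.001]
ft_force: [-0.6, -0.5, 0.4]
grip_width: 0.0427
```

```bash
python3 - <<'E'
from h import *
o=manip.get_obs();print(o["eef_pos"],o["ft_force"],o["time"])
i,im=show("wrist");cv2.imwrite("pics/w5.png",im[:,:,::-1])
i,im=show("scene");cv2.imwrite("pics/s5.png",im[:,:,::-1]);
crop("pics/c10.png","pics/w5.png",230,230,420,400,4)
crop("pics/c11.png","pics/s5.png",320,290,400,400,6)
E
```

```text
[ 0.50571942 -0.20859784  0.05757864] [-0.61636142 -0.48361155  0.42866065] 5.025
```

View pics/c10.png

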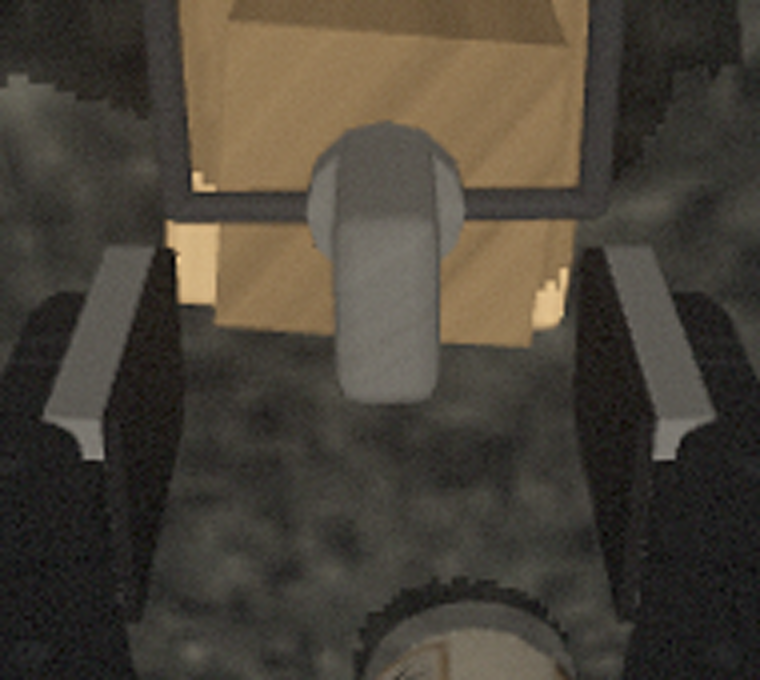

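View pics/c11.png

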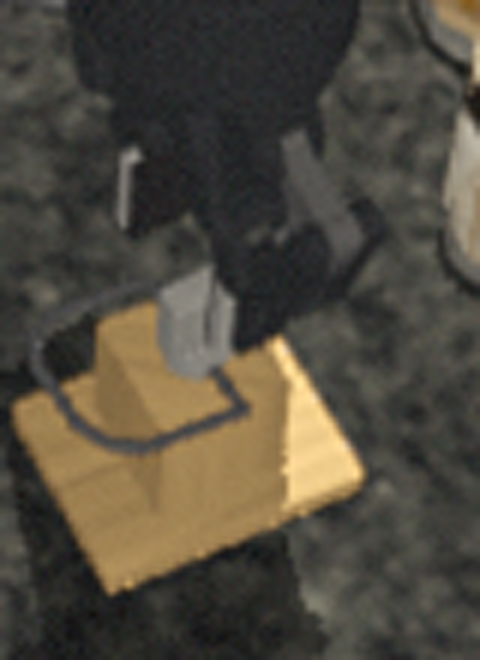

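Call:
arm_command:
  moves: "-0.1 0.1 0.5 0 0 0; -0.1 0.1 1 0 0 0; -0.1 0.1 1.4 0 0 0; -0.1 0.1 1.7 0 0 0; -0.1 0.1 1.7 0 0 0"

```text
time: 5.75
eef_pos: [0.5072, -0.2079, 0.0411]
tool_rot: [0.047, 0.999, 0.0, -0.0]
ft_force: [-0.2, -0.1, 0.6]
grip_width: 0.0426
```

```bash
python3 - <<'E'
from h import *
o=manip.get_obs();print(o["eef_pos"],o["ft_force"],o["time"])
i,im=show("wrist");cv2.imwrite("pics/w6.png",im[:,:,::-1])
i,im=show("scene");cv2.imwrite("pics/s6.png",im[:,:,::-1]);
crop("pics/c12.png","pics/w6.png",230,230,420,400,4)
crop("pics/c13.png","pics/s6.png",320,290,400,400,6)
E
```

```text
[ 0.50723419 -0.2078919   0.04107947] [-0.16692092 -0.12764565  0.60744289] 5.75
```

View pics/c12.png

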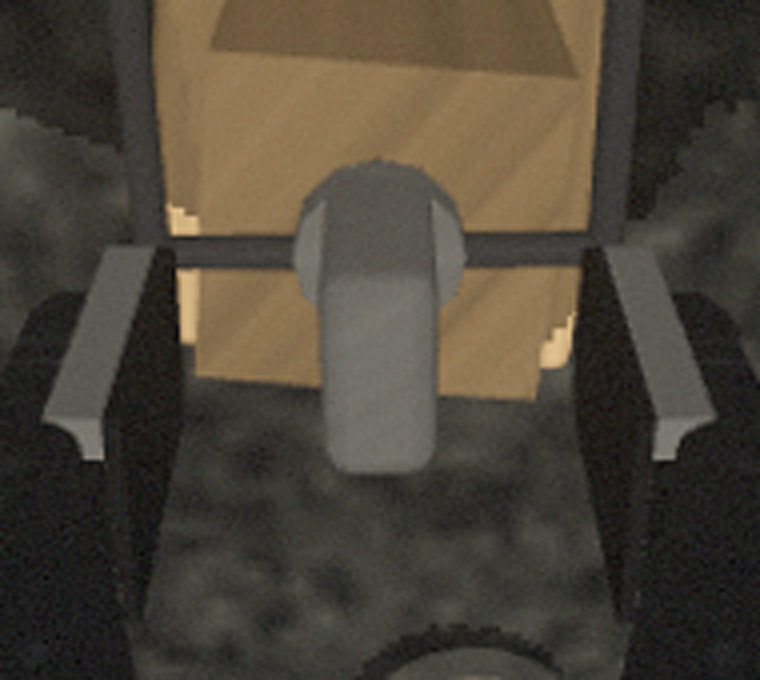

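View pics/c13.png

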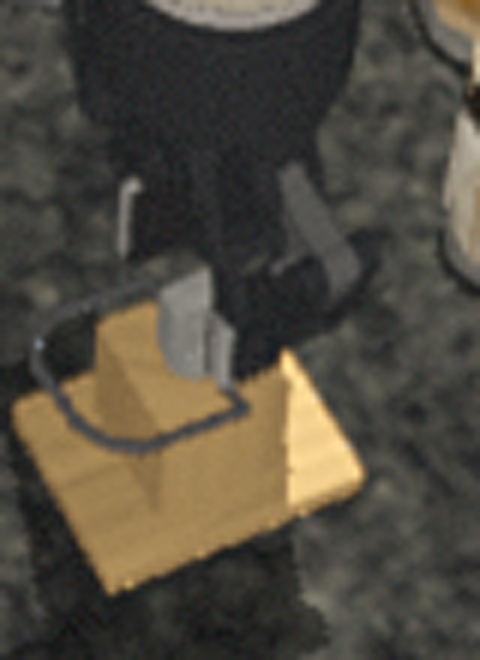

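Call:
arm_command:
  moves: "0 0 0 0 0 0; 0 0 0 0 0 0; 0 0 0 0 0 0; 0 0 0 0 0 0; 0 0 0 0 0 0"
  jaw: 0
  newtons: 60

```text
time: 6.48
eef_pos: [0.5079, -0.2081, 0.0419]
tool_rot: [0.047, 0.999, -0.0, 0.0]
ft_force: [0.5, 0.3, 3.5]
grip_width: 0.0099
```

```bash
python3 - <<'E'
from h import *
o=manip.get_obs();print(o["eef_pos"],o["ft_force"],o["time"],o["grip_width"])
i,im=show("wrist");cv2.imwrite("pics/w7.png",im[:,:,::-1])
i,im=show("scene");cv2.imwrite("pics/s7.png",im[:,:,::-1]);
crop("pics/c14.png","pics/w7.png",230,230,420,400,4)
crop("pics/c15.png","pics/s7.png",320,290,400,400,6)
E
```

```text
[ 0.50791249 -0.20814948  0.04190037] [0.46667202 0.30632239 3.53077358] 6.475 0.009930736011279796
```

View pics/c14.png

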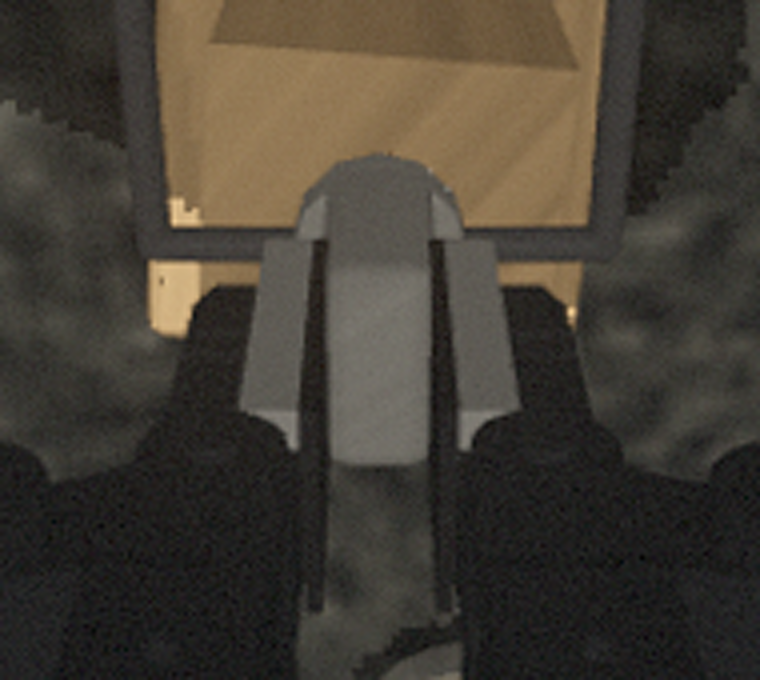

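View pics/c15.png

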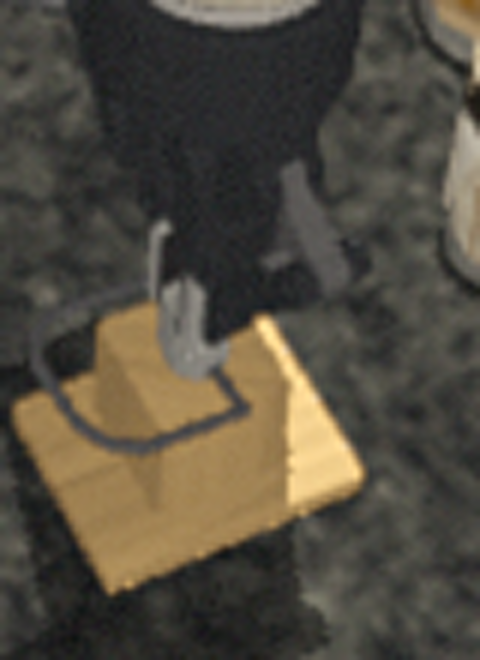

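Call:
arm_command:
  moves: "0 0 -0.5 0 0 0; 0 0 -2 0 0 0; 0 0 -5 0 0 0; 0 0 -10 0 0 0; 0 0 -13 0 0 0; 0 0 -13 0 0 0"

```text
time: 7.32
eef_pos: [0.5097, -0.2091, 0.1755]
tool_rot: [0.047, 0.999, -0.001, 0.003]
ft_force: [0.1, -0.5, -1.5]
grip_width: 0.0104
```

```bash
python3 - <<'E'
from h import *
o=manip.get_obs();print(o["eef_pos"],o["ft_force"],o["time"],o["grip_width"])
to((.541,.008,.172),np.radians(12))
i,im=show("wrist");cv2.imwrite("pics/w8.png",im[:,:,::-1])
E
```

```text
[ 0.50966278 -0.20907397  0.17547686] [ 0.08894573 -0.4733693  -1.45955404] 7.325 0.010384247322176843
move: [-1.07 21.91  0.3 ] [ -0.19   0.34 -17.41]  at [ 0.5097 -0.2091  0.1755] t 7.33
```

View pics/w8.png

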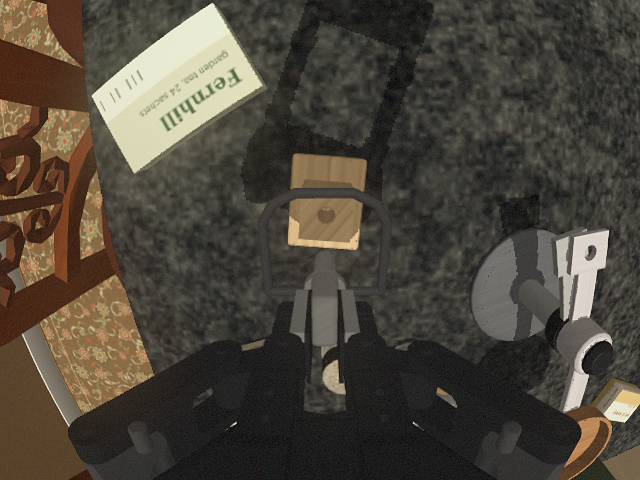

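```bash
python3 - <<'E'
from h import *
i=manip.camera_info("wrist");o=manip.get_obs();R=Ro.from_quat(o["tool_rot"]);P=o["eef_pos"]
print("resthole",onz(i,(326,215),.058,True))
crop("pics/c16.png","pics/w8.png",250,180,400,370,4)
for dz in(.0165,):
  for q in[(0,0,-dz),(0,-.027,-dz-.0045),(0,.027,-dz-.0045),(.049,0,-dz-.0145),(0.0,0,-dz-.036),(.012,0,-dz-.036),(-.012,0,-dz-.036),(0.012,0,-dz-.007)]:
    print(q,proj(i,P+R.apply(q),True).round(1))
for p in[(590.5,251.5)]:print("tailhole",onz(i,p,.118,True))
E
```

```text
resthole [ 0.50462628 -0.20687726  0.058     ]
(0, 0, -0.0165) [324.7 288.5]
(0, -0.027, -0.021) [267.7 292.2]
(0, 0.027, -0.021) [381.6 292.1]
(0.049, 0, -0.031) [324.6 193.2]
(0.0, 0, -0.0525) [324.8 327.1]
(0.012, 0, -0.0525) [324.7 300.2]
(-0.012, 0, -0.0525) [324.8 351.9]
(0.012, 0, -0.0235) [324.7 271.1]
tailhole [0.53714916 0.00594071 0.118     ]
```

View pics/c16.png

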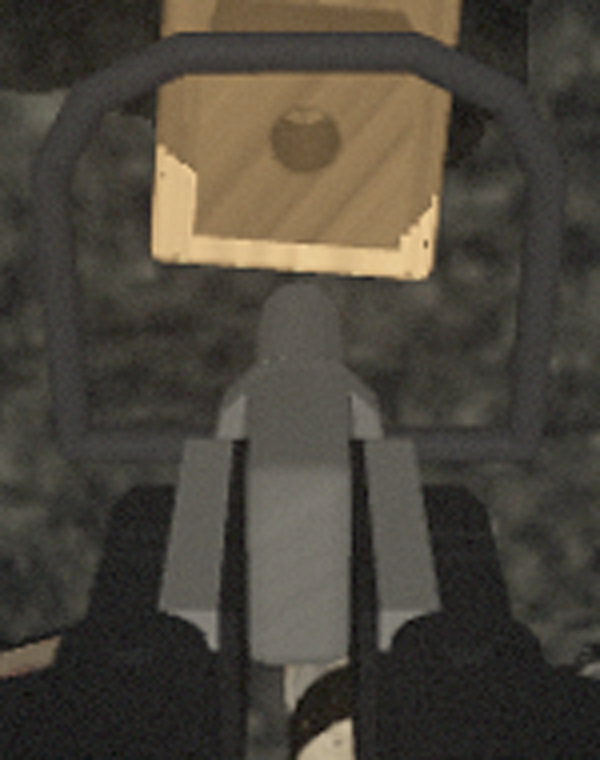

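```bash
python3 - <<'E'
from h import *
i=manip.camera_info("wrist");o=manip.get_obs();R=Ro.from_quat(o["tool_rot"]);P=o["eef_pos"];print(P,o["tool_rot"],o["time"])
for q in[(0,0,.0235),(.0052,0,.0235)]:print(q,proj(i,P+R.apply(q),True).round(1))
to((.541,.008,.162),np.radians(12))
E
```

```text
[ 0.50811058 -0.20832054  0.17288186] [ 4.71804137e-02  9.98885558e-01 -5.31300175e-04  1.17015231e-03] 7.375
(0, 0, 0.0235) [324.6 259.2]
(0.0052, 0, 0.0235) [324.6 250.8]
move: [-1.23 21.85  1.07] [ -0.07   0.13 -17.41]  at [ 0.5081 -0.2083  0.1729] t 7.38
```

Call:
arm_command:
  moves: "-1.2 21.8 0 0 0 -17.4; -1.2 21.8 0 0 0 -17.4; -1.2 21.8 0.5 0 0 -17.4; -1.2 21.8 1 0 0 -17.4; -1.2 21.8 1 0 0 -17.4; -1.2 21.8 1 0 0 -17.4"

```text
time: 8.12
eef_pos: [0.5387, 0.0074, 0.1598]
tool_rot: [-0.105, 0.995, -0.0, -0.002]
ft_force: [-0.5, -0.2, -1.5]
grip_width: 0.0099
```

```bash
python3 - <<'E'
from h import *
to((.541,.008,.162),np.radians(12))
i,im=show("wrist");cv2.imwrite("pics/w9.png",im[:,:,::-1]);np.save("w9.npy",i["world_to_cam"])
i,im=show("scene");cv2.imwrite("pics/s9.png",im[:,:,::-1])
crop("pics/c17.png","pics/w9.png",230,180,420,330,4)
crop("pics/c18.png","pics/s9.png",270,200,370,300,6)
i=manip.camera_info("wrist");o=manip.get_obs();R=Ro.from_quat(o["tool_rot"]);P=o["eef_pos"];print(P)
print(proj(i,P+R.apply((0,0,.0235)),True))
E
```

```text
move: [-0.23  0.01 -0.22] [ 0.01 -0.19  0.01]  at [0.5387 0.0074 0.1598] t 8.12
[0.53948453 0.00677374 0.1608067 ]
[324.70361839 259.30884224]
```

View pics/c17.png

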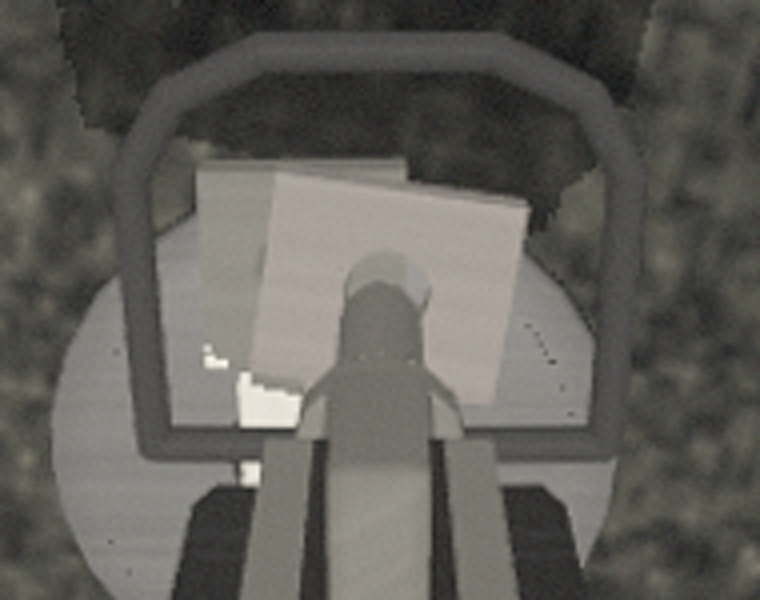

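View pics/c18.png

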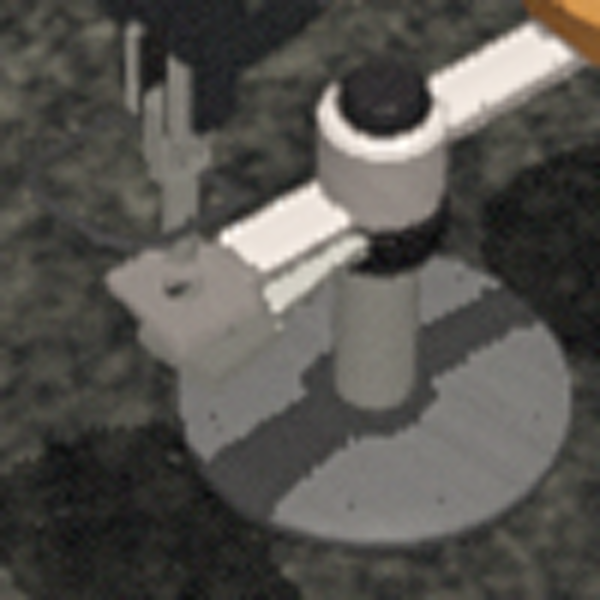

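```bash
python3 - <<'E'
from h import *
i=manip.camera_info("wrist"); i=dict(K=i["K"],world_to_cam=np.load("w9.npy"))
o=manip.get_obs();R=Ro.from_quat(o["tool_rot"]);print(o["eef_pos"],o["time"])
h=onz(i,(327,253),.118,True); t=onz(i,(325.3,259),.1598-.0165+.0+.0-.0235+.0165,True)
ht=onz(i,(327,242.2),.118,True);print("hole via top edge",ht)
l=onz(i,(316,253),.118,True);r=onz(i,(338,253),.118,True);print("w",np.linalg.norm(l-r))
t=onz(i,(325.3,259),.1598-.0235,True)
print(h,t,"tool delta mm",(R.inv().apply(h-t)*1000).round(2))
for c in[(275,172),(528,203),(197,165)]:print(onz(i,(230+c[0]/4,180+c[1]/4),.118 if c[0]!=197 else .11,True))
# scene estimate of hole
s=manip.camera_info("scene")
print("scene hole",onz(s,(270+182/6,200+285/6),.118))
E
```

```text
[0.53948453 0.00677374 0.1608067 ] 8.225
hole via top edge [0.53393068 0.00791281 0.118     ]
w 0.01388302215957823
[0.540932   0.00941035 0.118     ] [0.53843434 0.00773288 0.1363    ] tool delta mm [-2.82  1.13 18.3 ]
[ 0.52538086 -0.01171091  0.118     ]
[0.5221349  0.02762455 0.118     ]
[ 0.52900412 -0.02430913  0.11      ]
scene hole [0.54269969 0.00649839 0.118     ]
```

Call:
arm_command:
  moves: "-0.25 0.1 0.5 0 0 0; -0.25 0.1 1.1 0 0 0; -0.25 0.1 1.5 0 0 0; -0.25 0.1 1.5 0 0 0; -0.25 0.1 1.5 0 0 0"

```text
time: 8.85
eef_pos: [0.5424, 0.0094, 0.1466]
tool_rot: [-0.104, 0.995, -0.0, 0.0]
ft_force: [-0.5, -0.9, -1.1]
grip_width: 0.0099
```

```bash
python3 - <<'E'
from h import *
o=manip.get_obs();print(o["eef_pos"],o["ft_force"],o["time"])
i,im=show("wrist");cv2.imwrite("pics/w10.png",im[:,:,::-1])
i,im=show("scene");cv2.imwrite("pics/s10.png",im[:,:,::-1])
crop("pics/c19.png","pics/w10.png",230,180,420,330,4)
crop("pics/c20.png","pics/s10.png",270,200,370,300,6)
E
```

```text
[0.54236132 0.00937317 0.14657909] [-0.48644904 -0.94048109 -1.08099437] 8.85
```

View pics/c19.png

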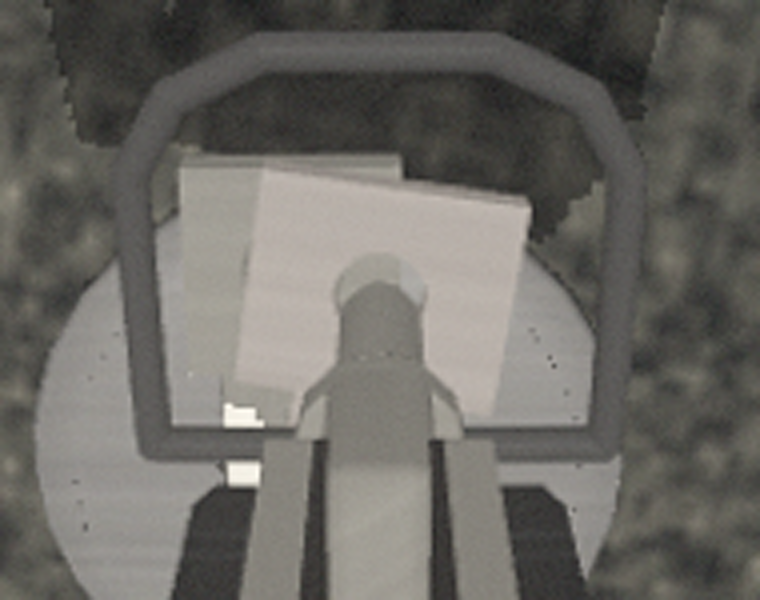

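View pics/c20.png

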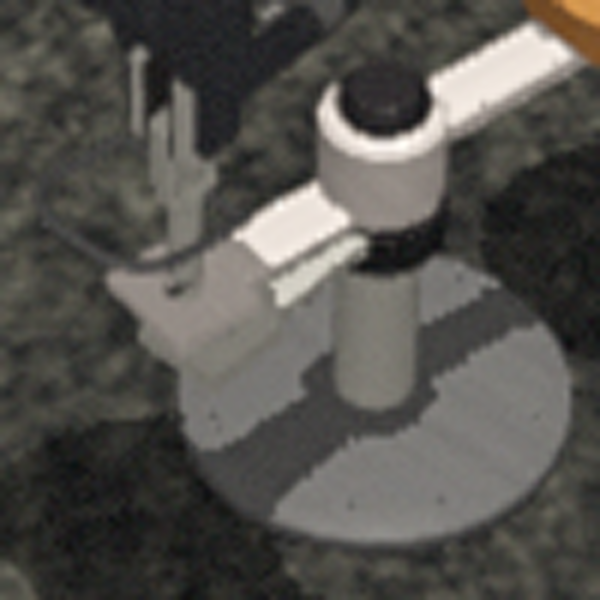

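```bash
python3 - <<'E'
from h import *
i=manip.camera_info("wrist");o=manip.get_obs();R=Ro.from_quat(o["tool_rot"]);P=o["eef_pos"];print(P,o["ft_force"])
h=onz(i,(325,180+297/4),.118,True);print(h,onz(i,(325,180+250/4),.118,True))
for dz in(.0225,.0235,.0245):
  t=P+R.apply((0,0,dz));t2=onz(i,(325,259),t[2],True)
  print(t,t2,(R.inv().apply(h-t2)*1000).round(2))
s=manip.camera_info("scene")
print("scene hole",onz(s,(270+180/6,200+285/6),.118))
E
```

```text
[0.54247887 0.00939807 0.14678593] [-0.77389843  0.7215784  -1.15362459]
[0.5412667 0.0093214 0.118    ] [0.53407853 0.00779918 0.118     ]
[0.5424909  0.00939769 0.12428593] [0.54189926 0.00944446 0.12428593] [0.65 0.01 6.29]
[0.54249144 0.00939768 0.12328593] [0.54226826 0.00952435 0.12328593] [1.02 0.01 5.29]
[0.54249197 0.00939766 0.12228593] [0.54263726 0.00960424 0.12228593] [1.4  0.01 4.29]
scene hole [0.54215677 0.00687529 0.118     ]
```

Call:
arm_command:
  moves: "0.08 0 0.3 0 0 0; 0.08 0 0.5 0 0 0; 0.08 0 0.65 0 0 0; 0.08 0 0.7 0 0 0"

```text
time: 9.45
eef_pos: [0.5414, 0.0092, 0.1393]
tool_rot: [-0.104, 0.995, 0.0, -0.0]
ft_force: [-0.5, -0.8, -1.1]
grip_width: 0.0104
```

```bash
python3 - <<'E'
from h import *
o=manip.get_obs();print(o["eef_pos"],o["ft_force"],o["torque"],o["time"])
E
```

```text
[0.54135393 0.00923602 0.1392655 ] [-0.52490685 -0.79857123 -1.10538511] [-0.00433371  0.03465584  0.0605732 ] 9.45
```

Call:
arm_command:
  moves: "0 0 0.1 0 0 0; 0 0 0.2 0 0 0; 0 0 0.35 0 0 0; 0 0 0.35 0 0 0"

```text
time: 9.95
eef_pos: [0.5413, 0.0092, 0.1358]
tool_rot: [-0.104, 0.995, 0.0, -0.0]
ft_force: [0.0, 0.5, -1.6]
grip_width: 0.0103
```

```bash
python3 - <<'E'
from h import *
o=manip.get_obs();print(o["eef_pos"],o["ft_force"],o["torque"],o["time"])
i,im=show("wrist");cv2.imwrite("pics/w11.png",im[:,:,::-1])
i,im=show("scene");cv2.imwrite("pics/s11.png",im[:,:,::-1])
crop("pics/c21.png","pics/w11.png",230,180,420,330,4)
crop("pics/c22.png","pics/s11.png",270,200,370,300,6)
E
```

```text
[0.54132067 0.00921092 0.13578969] [ 0.00663971  0.52321409 -1.57781384] [ 0.07313572 -0.04621773  0.03227202] 9.95
```

View pics/c21.png

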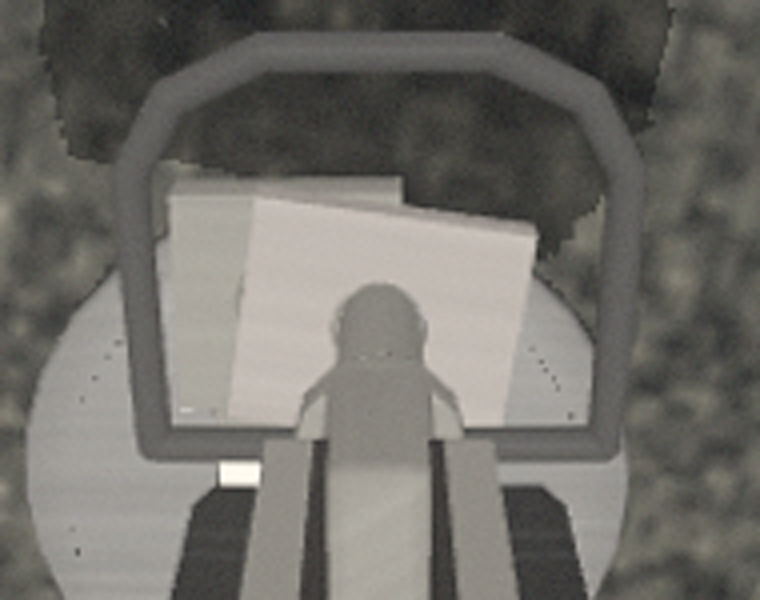

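View pics/c22.png

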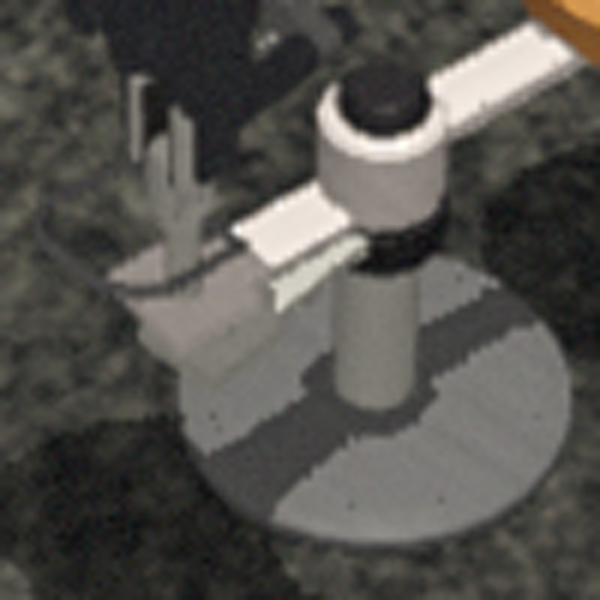

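```bash
python3 - <<'E'
from h import *
i=manip.camera_info("wrist");o=manip.get_obs();R=Ro.from_quat(o["tool_rot"]);P=o["eef_pos"];print(P,o["ft_force"])
def g(c,z): return onz(i,(230+c[0]/4,180+c[1]/4),z,True)
fl=g((168,194),.110);fr=g((402,190),.110);t1=g((253,197),.118);t2=g((538,238),.118)
print("fl",fl,"fr",fr,"w",np.linalg.norm(fl-fr));
M=Ro.from_euler("z",12,degrees=True)
lh=fl+M.apply((.017,.017,0));print("lughole",lh)
print("in tool",R.inv().apply(lh-P)*1000)
m=(t1+t2)/2;v=t2-t1;print(np.linalg.norm(v));n=np.array([v[1],-v[0],0])/np.linalg.norm(v);print("tail hole",m+.017*n,n)
E
```

```text
[0.54146185 0.00923257 0.13595297] [-0.78588458  0.40230853 -0.57548537]
fl [ 0.53018447 -0.02426921  0.11      ] fr [0.52267408 0.00862019 0.11      ] w 0.03373601529559405
lughole [ 0.54327848 -0.0041062   0.11      ]
in tool [  0.99236787 -13.42588153  25.95265851]
0.040033186610937195
tail hole [0.54149572 0.00908032 0.118     ] [0.9982622 0.0589286 0.       ]
```

Call:
arm_command:
  moves: "0.03 -0.2 0 0 0 0; 0.06 -0.45 0 0 0 0; 0.08 -0.7 0 0 0 0; 0.09 -0.95 0 0 0 0; 0.1 -1.2 0 0 0 0; 0.1 -1.35 0 0 0 0; 0.1 -1.35 0 0 0 0"

```text
time: 10.92
eef_pos: [0.5433, -0.0029, 0.1361]
tool_rot: [-0.104, 0.995, 0.001, 0.0]
ft_force: [-0.7, 4.8, -1.6]
grip_width: 0.0101
```

```bash
python3 - <<'E'
from h import *
o=manip.get_obs();print(o["eef_pos"],o["ft_force"],o["torque"],o["time"])
i,im=show("wrist");cv2.imwrite("pics/w12.png",im[:,:,::-1])
crop("pics/c23.png","pics/w12.png",230,180,420,330,4)
i,im=show("scene");cv2.imwrite("pics/s12.png",im[:,:,::-1])
crop("pics/c24.png","pics/s12.png",270,200,370,300,6)
E
```

```text
[ 0.54326383 -0.00287997  0.13606067] [-0.65950934  4.81297167 -1.58140757] [1.23474896 0.07715899 0.01772553] 10.925
```

View pics/c23.png

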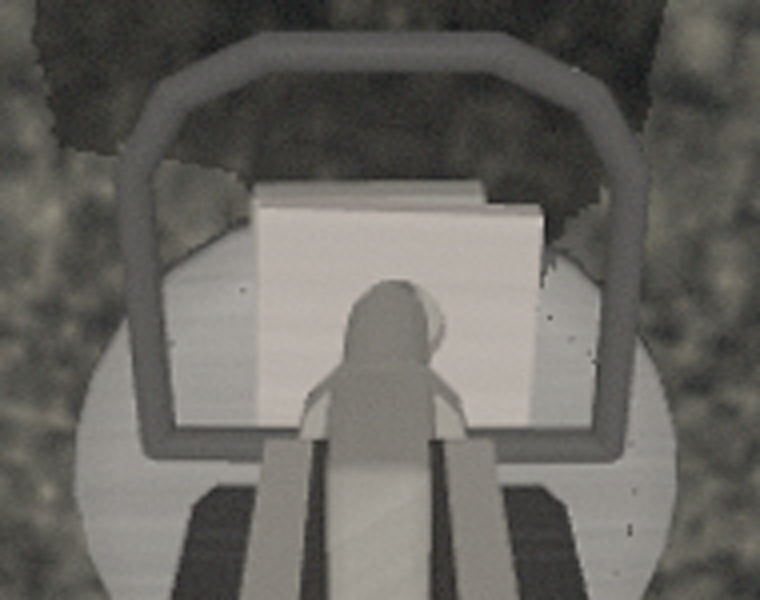

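View pics/c24.png

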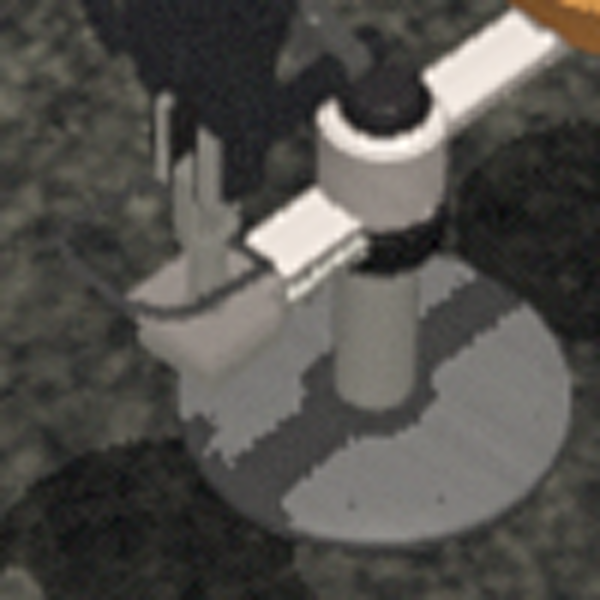

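```bash
python3 - <<'E'
from h import *
i=manip.camera_info("wrist");o=manip.get_obs();R=Ro.from_quat(o["tool_rot"]);P=o["eef_pos"];print(P,o["ft_force"])
def g(c,z): return onz(i,(230+c[0]/4,180+c[1]/4),z,True)
fl=g((254,198),.110);fr=g((485,192),.110)
print("fl",fl,"fr",fr,"w",np.linalg.norm(fl-fr));
M=Ro.from_euler("z",12,degrees=True)
m=(fl+fr)/2;print("lughole",m+M.apply((.017,0,0)))
lh=m+M.apply((.017,0,0))
tip=g((388,316),.1125);print("tip",tip,"tool delta",R.inv().apply(lh-tip)*1000,R.inv().apply(np.array([.5432,-.0043,.11])-tip)*1000)
E
```

```text
[ 0.54327154 -0.00287272  0.13606611] [0.32825809 5.53540438 0.13822642]
fl [ 0.53002703 -0.02396344  0.11      ] fr [0.52233548 0.00834139 0.11      ] w 0.033207853263020295
lughole [ 0.54280977 -0.00427652  0.11      ]
tip [ 0.54285103 -0.0015594   0.1125    ] tool delta [ 0.6046423  -2.65600663  2.49289073] [ 0.22774616 -2.75985054  2.49279387]
```

Call:
arm_command:
  moves: "0.02 -0.2 0 0 0 0; 0.02 -0.4 0 0 0 0; 0.02 -0.4 0 0 0 0; 0.02 -0.2 0 0 0 0; 0.02 0 0 0 0 0; 0.02 0 0 0 0 0"

```text
time: 11.78
eef_pos: [0.5431, -0.0047, 0.136]
tool_rot: [-0.105, 0.995, -0.0, -0.0]
ft_force: [-0.5, 0.1, -2.2]
grip_width: 0.01
```

```bash
python3 - <<'E'
from h import *
o=manip.get_obs();print(o["eef_pos"],o["ft_force"],o["torque"],o["time"])
i,im=show("wrist");cv2.imwrite("pics/w13.png",im[:,:,::-1])
crop("pics/c25.png","pics/w13.png",230,180,420,330,4)
E
```

```text
[ 0.54305877 -0.00469863  0.13597577] [-0.51243598  0.07172582 -2.22813008] [ 0.02348659 -0.0135291   0.0139593 ] 11.775
```

View pics/c25.png

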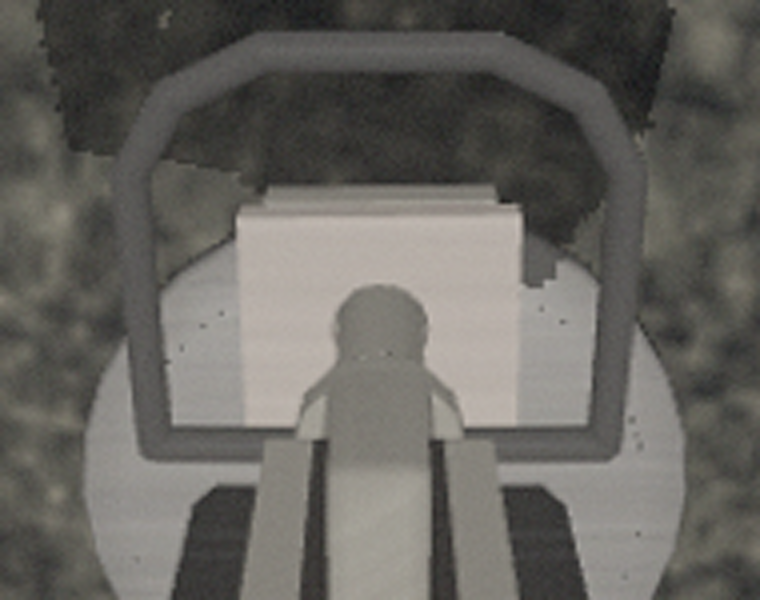

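Call:
arm_command:
  moves: "0 0 0.2 0 0 0; 0 0 0.4 0 0 0; 0 0 0.6 0 0 0; 0 0 0.6 0 0 0"

```text
time: 12.32
eef_pos: [0.5428, -0.0043, 0.1296]
tool_rot: [-0.104, 0.995, 0.0, -0.0]
ft_force: [1.7, -0.6, -1.2]
grip_width: 0.0104
```

Call:
arm_command:
  moves: "0 0 0.3 0 0 0; 0 0 0.6 0 0 0; 0 0 0.9 0 0 0; 0 0 1.2 0 0 0; 0 0 1.5 0 0 0; 0 0 1.5 0 0 0"

```text
time: 13.08
eef_pos: [0.5428, -0.0042, 0.1146]
tool_rot: [-0.104, 0.995, 0.0, -0.0]
ft_force: [-0.1, -0.8, -1.5]
grip_width: 0.0099
```

Call:
arm_command:
  moves: "0 0 0.2 0 0 0; 0 0 0.4 0 0 0; 0 0 0.6 0 0 0; 0 0 0.7 0 0 0; 0 0 0.7 0 0 0"

```text
time: 13.7
eef_pos: [0.543, -0.0042, 0.1078]
tool_rot: [-0.104, 0.995, 0.0, -0.0]
ft_force: [0.2, 0.5, -0.5]
grip_width: 0.0103
```

```bash
python3 - <<'E'
from h import *
o=manip.get_obs();print(o["eef_pos"],o["ft_force"],o["torque"],o["time"])
i,im=show("wrist");cv2.imwrite("pics/w14.png",im[:,:,::-1])
i,im=show("scene");cv2.imwrite("pics/s14.png",im[:,:,::-1])
crop("pics/c26.png","pics/s14.png",270,200,370,300,6)
E
```

```text
[ 0.54300237 -0.0042183   0.10783479] [ 0.22258307  0.46400219 -0.53316615] [-0.01804956  0.00328936  0.0537044 ] 13.7
```

View pics/c26.png

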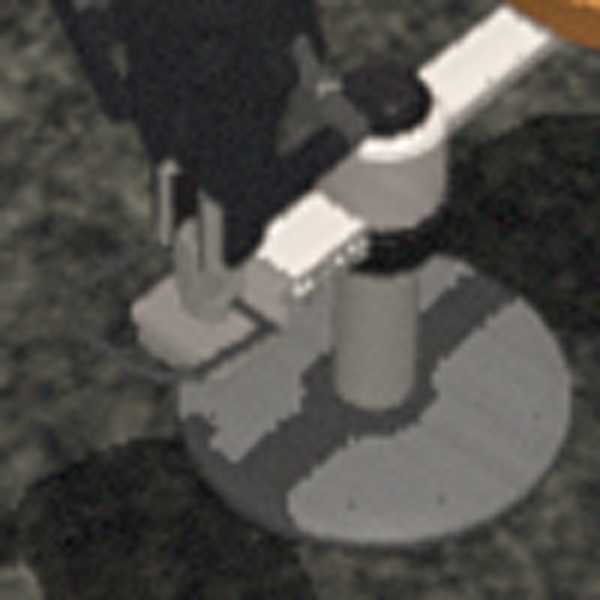

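View pics/w14.png

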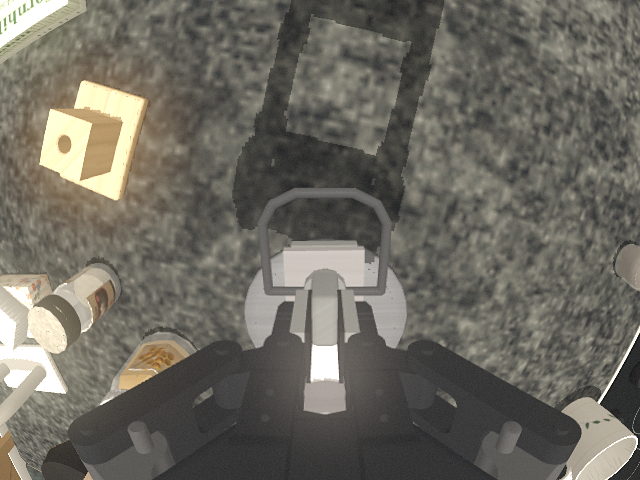

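Call:
arm_command:
  moves: "0 0 0.2 0 0 0; 0 0 0.4 0 0 0; 0 0 0.5 0 0 0; 0 0 0.5 0 0 0"

```text
time: 14.3
eef_pos: [0.5429, -0.0042, 0.1028]
tool_rot: [-0.104, 0.995, 0.0, -0.0]
ft_force: [-0.5, -0.0, -0.9]
grip_width: 0.0105
```

Call:
arm_command:
  moves: "0 0 0.05 0 0 0; 0 0 0.1 0 0 0; 0 0 0.1 0 0 0"

```text
time: 14.68
eef_pos: [0.5431, -0.0042, 0.102]
tool_rot: [-0.104, 0.995, 0.0, -0.0]
ft_force: [-0.9, 0.2, -1.4]
grip_width: 0.0105
```

Call:
arm_command:
  moves: "0 0 0.05 0 0 0; 0 0 0.1 0 0 0; 0 0 0.1 0 0 0"

```text
time: 15.05
eef_pos: [0.5432, -0.0042, 0.1018]
tool_rot: [-0.104, 0.995, -0.0, 0.0]
ft_force: [-4.3, -0.6, 5.3]
grip_width: 0.0105
```

Call:
arm_command:
  moves: "0 0 0.05 0 0 0; 0 0 0.1 0 0 0; 0 0 0.1 0 0 0"

```text
time: 15.42
eef_pos: [0.5433, -0.0042, 0.1018]
tool_rot: [-0.104, 0.995, -0.0, 0.0]
ft_force: [-4.8, -0.3, 10.1]
grip_width: 0.0098
```

```bash
python3 - <<'E'
from h import *
i=manip.camera_info("wrist");o=manip.get_obs();R=Ro.from_quat(o["tool_rot"]);P=o["eef_pos"];print(P,o["ft_force"],o["torque"])
i,im=show("wrist");cv2.imwrite("pics/w15.png",im[:,:,::-1])
i,im=show("scene");cv2.imwrite("pics/s15.png",im[:,:,::-1])
crop("pics/c28.png","pics/s15.png",270,200,370,300,6)
crop("pics/c27.png","pics/w15.png",240,180,410,330,4)
E
```

```text
[ 0.54331217 -0.00422889  0.10180841] [-4.79029294 -0.30328501 10.11738006] [0.07579646 0.9728784  0.01985275]
```

View pics/c27.png

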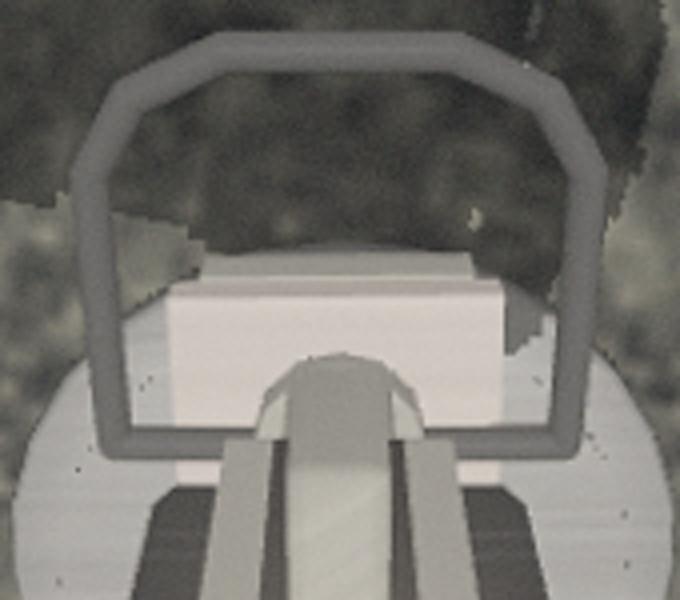

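View pics/c28.png

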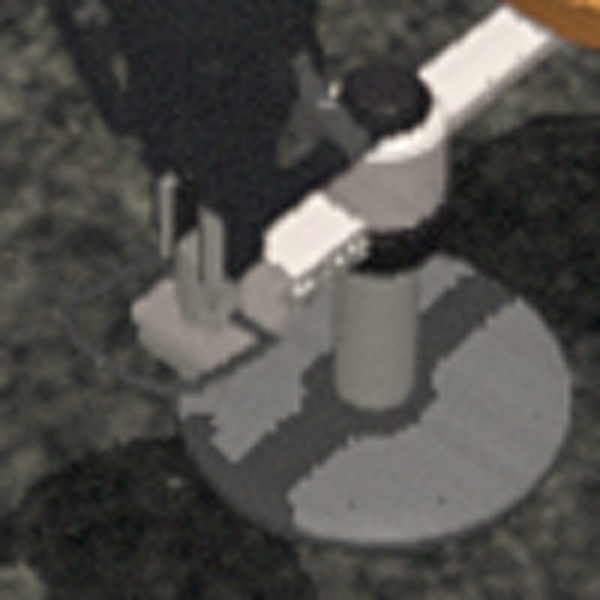

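Call:
arm_command:
  moves: "0 0 -0.1 0 0 0; 0 0 -0.15 0 0 0"

```text
time: 15.78
eef_pos: [0.5433, -0.0042, 0.1019]
tool_rot: [-0.104, 0.995, -0.0, 0.0]
ft_force: [-1.7, 0.7, 2.6]
grip_width: 0.0104
```

Call:
arm_command:
  moves: "0 0 0 0 0 0; 0 0 0 0 0 0; 0 0 0 0 0 0; 0 0 0 0 0 0"
  jaw: 0.45

```text
time: 16.27
eef_pos: [0.5431, -0.0042, 0.1013]
tool_rot: [-0.104, 0.995, 0.0, -0.0]
ft_force: [-0.2, -0.0, 0.1]
grip_width: 0.0385
```

Call:
arm_command:
  moves: "0 0 -1 0 0 0; 0 0 -3 0 0 0; 0 0 -6 0 0 0; 0 0 -9 0 0 0; 0 0 -9 0 0 0"

```text
time: 16.9
eef_pos: [0.5458, -0.0044, 0.1956]
tool_rot: [-0.104, 0.995, -0.001, 0.004]
ft_force: [-0.8, 0.1, -0.5]
grip_width: 0.0384
```

```bash
python3 - <<'E'
from h import *
i=manip.camera_info("wrist");o=manip.get_obs();R=Ro.from_quat(o["tool_rot"]);P=o["eef_pos"];print(P,o["ft_force"],o["torque"],o["time"])
i,im=show("wrist");cv2.imwrite("pics/w16.png",im[:,:,::-1]);np.save("w16.npy",i["world_to_cam"])
i,im=show("scene");cv2.imwrite("pics/s16.png",im[:,:,::-1])
crop("pics/c30.png","pics/s16.png",270,200,370,300,6)
crop("pics/c29.png","pics/w16.png",240,160,410,310,4)
E
```

```text
[ 0.54576784 -0.00437509  0.19555347] [-0.7917305   0.08979569 -0.49692166] [ 0.00446035 -0.01664544 -0.02238528] 16.9
```

View pics/c29.png

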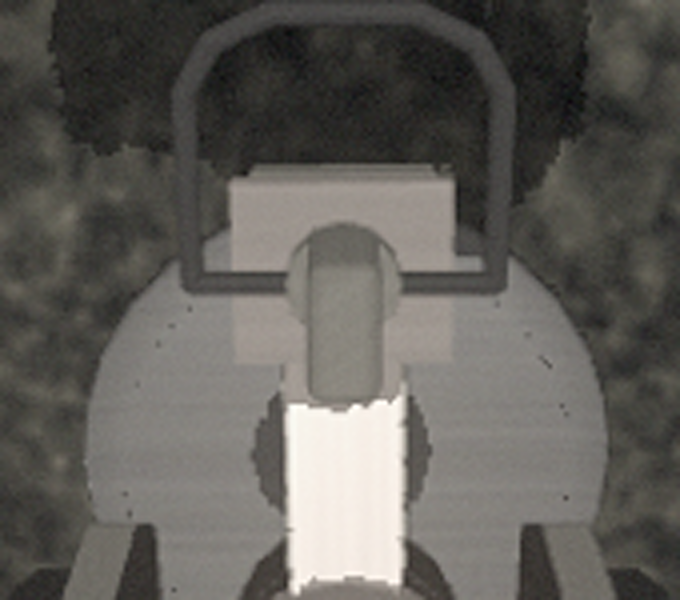

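View pics/c30.png

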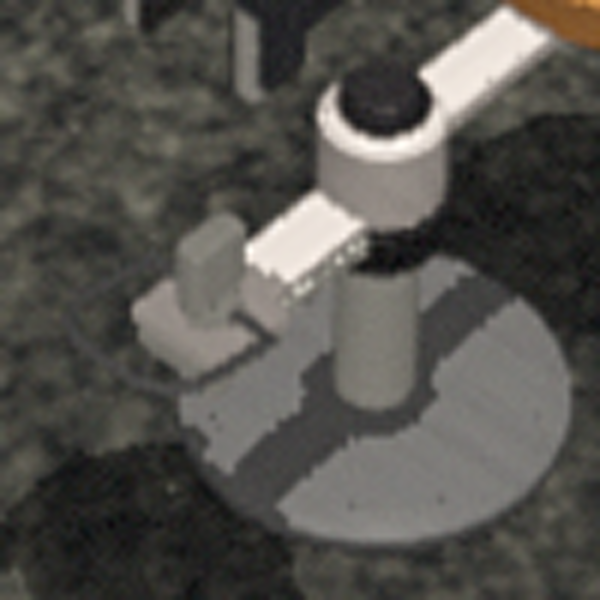

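```bash
cat >> h.py <<'E'
PIN=np.array([.543,-.0043]);E=np.array([np.cos(np.radians(12)),np.sin(np.radians(12))])
def tiltrot(phi=30,yaw=12):
    c,s=np.cos(np.radians(yaw)),np.sin(np.radians(yaw))
    M=np.column_stack([[-c,-s,0],[-s,c,0],[0,0,-1]])
    return Ro.from_matrix(M)*Ro.from_rotvec([0,-phi,0],degrees=True)
def tcp_of_tip(u,z,phi=30,off=.031):
    Rn=tiltrot(phi); tip=np.array([*(PIN+u*E),z]); return tip+Rn.apply([0,0,off])
def mv(p,Rn):
    o=manip.get_obs();P=o["eef_pos"];R=Ro.from_quat(o["tool_rot"])
    print("move",(R.inv().apply(p-P)*100).round(2),(R.inv()*Rn).as_rotvec(degrees=True).round(2),"at",P.round(4),o["time"])
E
python3 - <<'E'
from h import *
mv(tcp_of_tip(-.054,.165),tiltrot()); print(manip.get_obs()["joint_pos"].round(2))
E
```

```text
move [3.88 0.   5.37] [-2.000e-02 -2.995e+01 -1.000e-02] at [ 0.5433 -0.0042  0.1919] 17.0
[-0.05  0.01  1.89  0.    1.24 -1.83]
```

Call:
arm_command:
  moves: "2 0 -2 0 -10 0; 3.9 0 0 0 -20 0; 3.9 0 2 0 -30 0; 3.9 0 4 0 -30 0; 3.9 0 5.4 0 -30 0; 3.9 0 5.4 0 -30 0"
  jaw: 0

```text
time: 17.75
eef_pos: [0.5046, -0.0121, 0.1362]
tool_rot: [-0.101, 0.961, 0.027, 0.256]
ft_force: [-0.1, 0.5, 0.2]
grip_width: -0.0001
```

```bash
python3 - <<'E'
from h import *
mv(tcp_of_tip(-.054,.165),tiltrot());o=manip.get_obs(); print(o["joint_pos"].round(2),o["ft_force"])
i,im=show("wrist");cv2.imwrite("pics/w17.png",im[:,:,::-1])
i,im=show("scene");cv2.imwrite("pics/s17.png",im[:,:,::-1])
crop("pics/c31.png","pics/s17.png",250,190,370,290,6)
i=manip.camera_info("wrist")
print("bow exp",proj(i,[*(PIN-.049*E),.1325],True))
E
```

```text
move [-0.16 -0.03 -0.13] [ 0.06 -0.14 -0.03] at [ 0.5046 -0.0121  0.1362] 17.75
[-0.24 -0.37  2.41  0.37  0.66 -2.26] [-0.1395647   0.53165782  0.23323131]
bow exp [325.60045392 254.21702455]
```

View pics/w17.png

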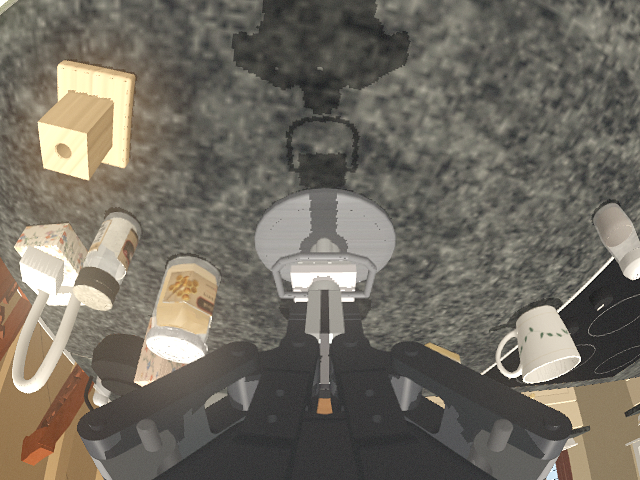

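View pics/c31.png

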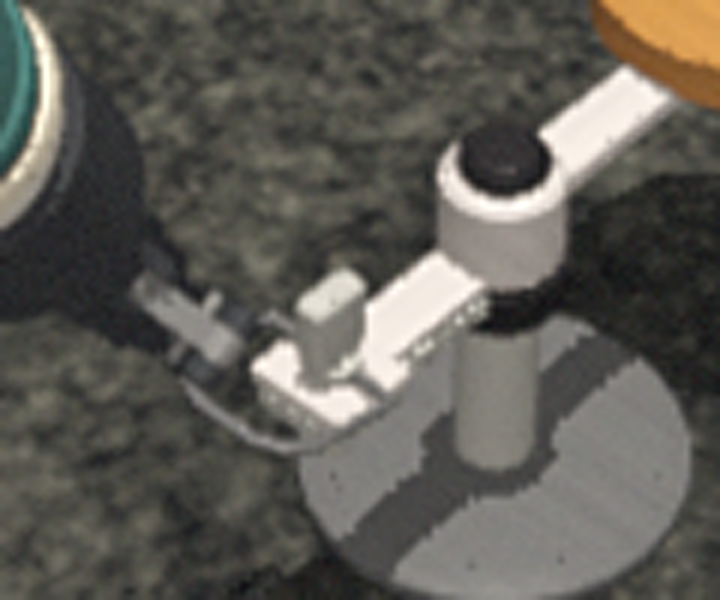

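```bash
python3 - <<'E'
from h import *
for u,z in[(-.0536,.142),(-.0536,.1323),(-.0555,.1225),(-.0536,.1125),(-.0485,.0984),(-.0428,.0902),(-.0394,.0866),(-.036,.083)]:
    print(u,z);mv(tcp_of_tip(u,z),tiltrot())
E
```

```text
-0.0536 0.142
move [1.23 0.04 2.  ] [-0.02  0.06  0.03] at [ 0.5064 -0.0124  0.1387] 17.85
-0.0536 0.1323
move [1.72 0.04 2.84] [-0.02  0.06  0.03] at [ 0.5064 -0.0124  0.1387] 17.85
-0.0555 0.1225
move [2.37 0.04 3.6 ] [-0.02  0.06  0.03] at [ 0.5064 -0.0124  0.1387] 17.85
-0.0536 0.1125
move [2.71 0.04 4.56] [-0.02  0.06  0.03] at [ 0.5064 -0.0124  0.1387] 17.85
-0.0485 0.0984
move [2.97 0.04 6.03] [-0.02  0.06  0.03] at [ 0.5064 -0.0124  0.1387] 17.85
-0.0428 0.0902
move [2.89 0.04 7.03] [-0.02  0.06  0.03] at [ 0.5064 -0.0124  0.1387] 17.85
-0.0394 0.0866
move [2.78 0.04 7.51] [-0.02  0.06  0.03] at [ 0.5064 -0.0124  0.1387] 17.85
-0.036 0.083
move [2.66 0.04 7.99] [-0.02  0.06  0.03] at [ 0.5064 -0.0124  0.1387] 17.85
```

Call:
arm_command:
  moves: "0.6 0 1 0 0 0; 1.2 0 2 0 0 0; 1.5 0 2.4 0 0 0; 1.5 0 2.4 0 0 0"

```text
time: 18.35
eef_pos: [0.5033, -0.0123, 0.1081]
tool_rot: [-0.101, 0.961, 0.027, 0.257]
ft_force: [0.4, -1.2, -0.0]
grip_width: -0.0002
```

```bash
python3 - <<'E'
from h import *
o=manip.get_obs(); print(o["joint_pos"].round(2),o["ft_force"],o["eef_pos"])
i,im=show("wrist");cv2.imwrite("pics/w18.png",im[:,:,::-1])
i,im=show("scene");cv2.imwrite("pics/s18.png",im[:,:,::-1])
crop("pics/c32.png","pics/s18.png",250,190,370,290,6)
crop("pics/c33.png","pics/w18.png",250,200,400,350,4)
mv(tcp_of_tip(-.0536,.1323),tiltrot())
E
```

```text
[-0.24 -0.33  2.44  0.4   0.59 -2.31] [ 0.43765525 -1.18971657 -0.03914413] [ 0.50330553 -0.01234694  0.10809034]
move [ 0.05 -0.    0.41] [-0.01  0.01 -0.01] at [ 0.5041 -0.0126  0.1093] 18.45
```

View pics/c33.png

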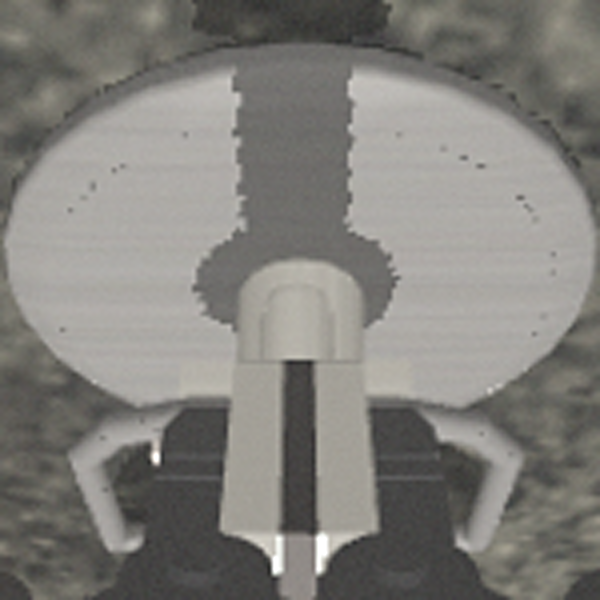

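View pics/c32.png

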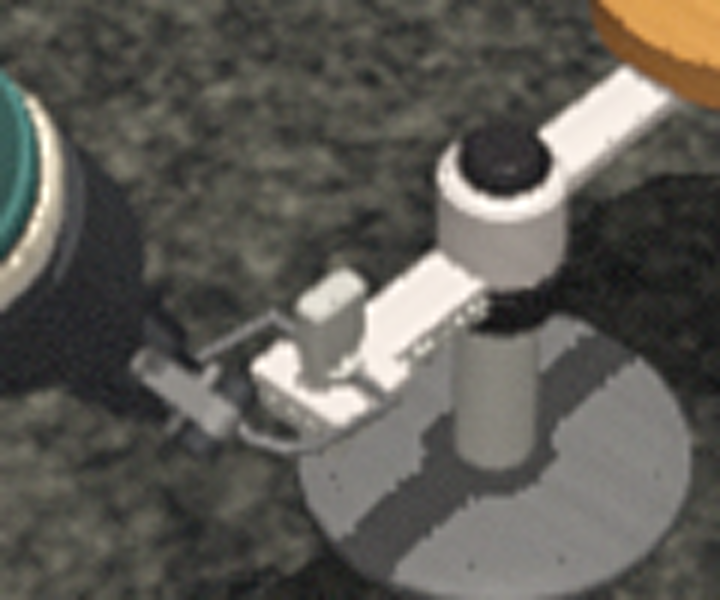

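```bash
python3 - <<'E'
from h import *
i=manip.camera_info("wrist");s=manip.camera_info("scene")
o=manip.get_obs();R=Ro.from_quat(o["tool_rot"]);P=o["eef_pos"]
for a in(-.2,0,.2,.4):
    w=np.array([*(PIN-.05*np.cos(a)*E),.1225-.05*np.sin(a)])
    print(a,proj(i,w,True).round(1),"c33",((proj(i,w,True)-[250,200])*4).round(0),"c32",((proj(s,w)-[250,190])*6).round(0), "tool mm",(R.inv().apply(w-P)*1000).round(1))
N=np.array([-E[1],E[0]])
for d in(-.027,.027):
  w=np.array([*(PIN-.035*E+d*N),.1225+.007]);print("leg",((proj(i,w,True)-[250,200])*4).round(0),"c32",((proj(s,w)-[250,190])*6).round(0))
for z in(-.025,-.031,-.037):
    print(z,"tip c32",((proj(s,P+R.apply([0,0,z]))-[250,190])*6).round(0),((proj(s,P+R.apply([-.005,0,z]))-[250,190])*6).round(0))
E
```

```text
-0.2 [325.1 305.2] c33 [300. 421.] c32 [215. 415.] tool mm [ -3.6  -0.  -24.7]
0 [325.  286.7] c33 [300. 347.] c32 [214. 438.] tool mm [  2.3  -0.  -16.6]
0.2 [325.  271.5] c33 [300. 286.] c32 [217. 457.] tool mm [ 6.4 -0.  -7.5]
0.4 [325.  260.5] c33 [300. 242.] c32 [224. 471.] tool mm [ 8.6 -0.   2.3]
leg [ 87. 458.] c32 [306. 441.]
leg [514. 458.] c32 [187. 356.]
-0.025 tip c32 [208. 424.] [217. 411.]
-0.031 tip c32 [201. 418.] [210. 406.]
-0.037 tip c32 [193. 412.] [203. 400.]
```

Call:
arm_command:
  moves: "0 0 0.2 0 0 0; 0.05 0 0.4 0 0 0; 0.4 0 0.8 0 0 0; 0.7 0 1.2 0 0 0; 0.9 0 1.7 0 0 0; 1.05 0 2.1 0 0 0; 1.05 0 2.1 0 0 0"

```text
time: 19.32
eef_pos: [0.505, -0.0121, 0.085]
tool_rot: [-0.101, 0.961, 0.027, 0.257]
ft_force: [0.5, -0.2, 0.0]
grip_width: 0.0004
```

```bash
python3 - <<'E'
from h import *
o=manip.get_obs(); print(o["joint_pos"].round(2),o["ft_force"],o["eef_pos"],o["torque"])
i,im=show("wrist");cv2.imwrite("pics/w19.png",im[:,:,::-1])
i,im=show("scene");cv2.imwrite("pics/s19.png",im[:,:,::-1])
crop("pics/c34.png","pics/s19.png",250,190,370,290,6)
crop("pics/c35.png","pics/w19.png",250,200,400,350,4)
for u,z in[(-.0536,.1125),(-.0485,.0984),(-.0428,.0902),(-.0394,.0866)]:mv(tcp_of_tip(u,z),tiltrot())
E
```

```text
[-0.24 -0.29  2.46  0.44  0.53 -2.36] [ 0.50080983 -0.20104062  0.01999721] [ 0.50497432 -0.01212389  0.08503748] [-0.05045093  0.21101281 -0.03708737]
move [-0.02 -0.    0.02] [-0.   -0.   -0.01] at [ 0.5054 -0.0123  0.0857] 19.425
move [ 0.24 -0.    1.5 ] [-0.   -0.   -0.01] at [ 0.5054 -0.0123  0.0857] 19.425
move [ 0.16 -0.    2.49] [-0.   -0.   -0.01] at [ 0.5054 -0.0123  0.0857] 19.425
move [ 0.04 -0.    2.98] [-0.   -0.   -0.01] at [ 0.5054 -0.0123  0.0857] 19.425
```

View pics/c34.png

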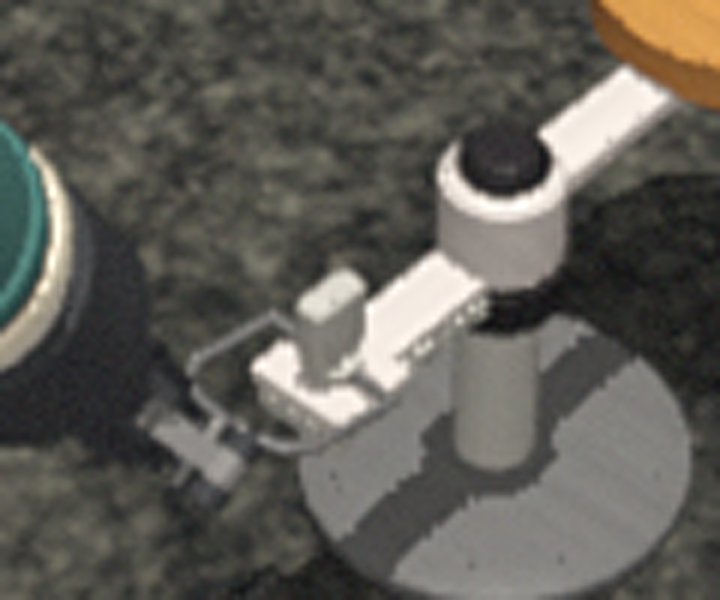

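View pics/c35.png

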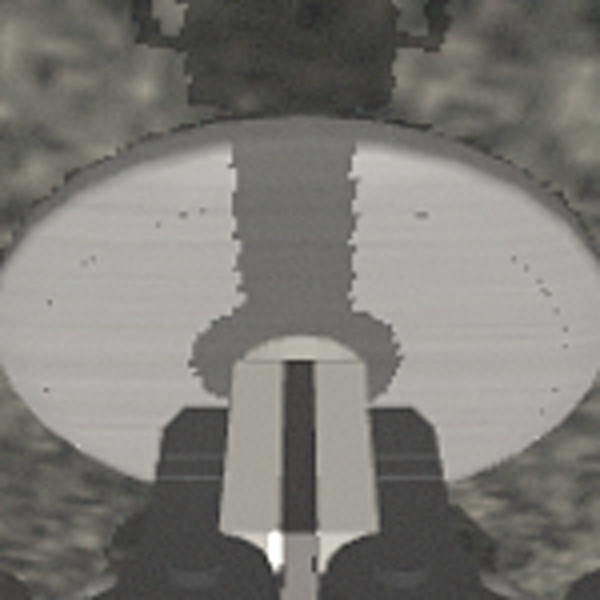

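Call:
arm_command:
  moves: "0 0 -0.5 0 0 0; -0.3 0 -1 0 0 0; -0.7 0 -1.7 0 0 0; -1.0 0 -2.4 0 0 0; -1.5 0 -2.5 0 0 0; -1.5 0 -2.5 0 0 0"

```text
time: 20.18
eef_pos: [0.5066, -0.0122, 0.1157]
tool_rot: [-0.101, 0.96, 0.027, 0.258]
ft_force: [0.8, 0.7, -0.3]
grip_width: -0.0001
```

```bash
python3 - <<'E'
from h import *
o=manip.get_obs(); print(o["joint_pos"].round(2),o["ft_force"],o["eef_pos"])
R=Ro.from_quat(o["tool_rot"]);P=o["eef_pos"]
i,im=show("wrist");cv2.imwrite("pics/w20.png",im[:,:,::-1])
i,im=show("scene");cv2.imwrite("pics/s20.png",im[:,:,::-1])
crop("pics/c36.png","pics/s20.png",250,190,370,290,6)
crop("pics/c37.png","pics/w20.png",250,200,400,350,4)
for a in(-.2,0,.2,.4,.6,.75,.85):
    w=np.array([*(PIN-.05*np.cos(a)*E),.1225-.05*np.sin(a)])
    print(a,"wire tool mm",(R.inv().apply(w-P)*1000).round(1),"shift cm",(R.inv().apply(w-P)*100-[0,0,-2.88]).round(2))
E
```

```text
[-0.24 -0.34  2.43  0.39  0.6  -2.3 ] [ 0.76689005  0.69629824 -0.27255754] [ 0.50656959 -0.01223822  0.11572527]
-0.2 wire tool mm [  1.8   0.2 -20.3] shift cm [0.18 0.02 0.85]
0 wire tool mm [  7.6   0.2 -12.2] shift cm [0.76 0.02 1.66]
0.2 wire tool mm [11.7  0.2 -3.1] shift cm [1.17 0.02 2.57]
0.4 wire tool mm [13.9  0.2  6.6] shift cm [1.39 0.02 3.54]
0.6 wire tool mm [14.2  0.2 16.6] shift cm [1.42 0.02 4.54]
0.75 wire tool mm [13.1  0.2 24. ] shift cm [1.31 0.02 5.28]
0.85 wire tool mm [11.7  0.2 28.8] shift cm [1.17 0.02 5.76]
```

View pics/c36.png

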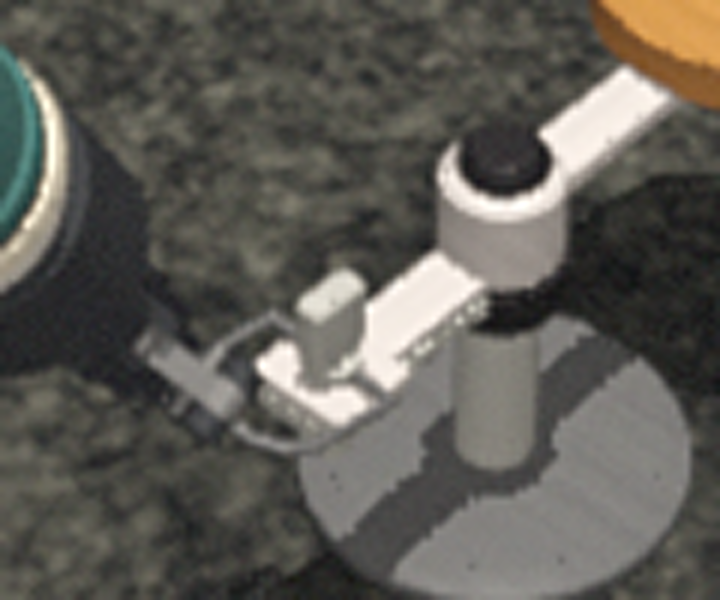

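View pics/c37.png

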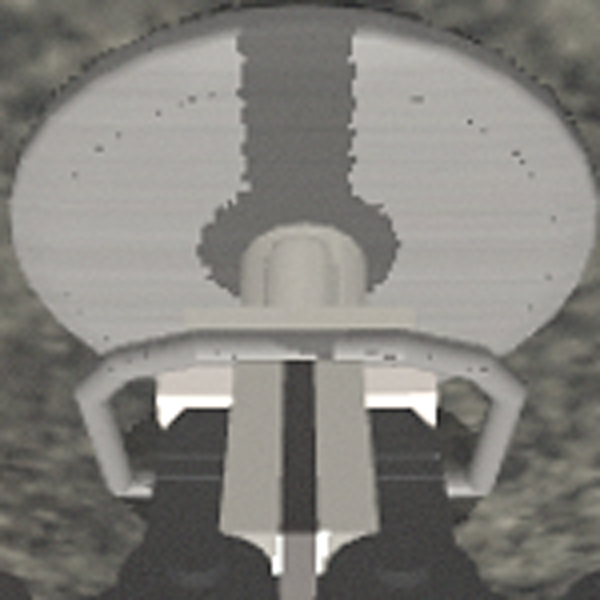

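Call:
arm_command:
  moves: "0.18 0 0.5 0 0 0; 0.2 0 0.9 0 0 0; 0.5 0 1.3 0 0 0; 0.8 0 1.7 0 0 0; 1.0 0 2.2 0 0 0; 1.0 0 2.2 0 0 0"

```text
time: 21.02
eef_pos: [0.5072, -0.0115, 0.0897]
tool_rot: [-0.101, 0.961, 0.027, 0.256]
ft_force: [-4.6, -0.4, 1.8]
grip_width: -0.0001
```

```bash
python3 - <<'E'
from h import *
o=manip.get_obs(); print(o["joint_pos"].round(2),o["ft_force"],o["eef_pos"],o["torque"])
R=Ro.from_quat(o["tool_rot"]);P=o["eef_pos"]
i,im=show("wrist");cv2.imwrite("pics/w21.png",im[:,:,::-1])
i,im=show("scene");cv2.imwrite("pics/s21.png",im[:,:,::-1])
crop("pics/c38.png","pics/s21.png",250,190,370,290,6)
crop("pics/c39.png","pics/w21.png",250,200,400,350,4)
for a in(-.2,0,.2,.4,.6,.75,.85):
    w=np.array([*(PIN-.05*np.cos(a)*E),.1225-.05*np.sin(a)])
    print(a,"wire tool mm",(R.inv().apply(w-P)*1000).round(1),"shift cm",(R.inv().apply(w-P)*100-[0,0,-2.88]).round(2))
E
```

```text
[-0.24 -0.29  2.45  0.43  0.54 -2.34] [-4.63112416 -0.40676295  1.76544482] [ 0.50716557 -0.011455    0.08968509] [-0.15669706  0.68643851  0.03359166]
-0.2 wire tool mm [-10.5  -0.4 -43.3] shift cm [-1.05 -0.04 -1.45]
0 wire tool mm [ -4.7  -0.4 -35.2] shift cm [-0.47 -0.04 -0.64]
0.2 wire tool mm [ -0.6  -0.4 -26. ] shift cm [-0.06 -0.04  0.28]
0.4 wire tool mm [  1.6  -0.4 -16.3] shift cm [ 0.16 -0.04  1.25]
0.6 wire tool mm [ 1.8 -0.4 -6.3] shift cm [ 0.18 -0.04  2.25]
0.75 wire tool mm [ 0.7 -0.5  1.1] shift cm [ 0.07 -0.05  2.99]
0.85 wire tool mm [-0.7 -0.5  5.9] shift cm [-0.07 -0.05  3.47]
```

View pics/c38.png

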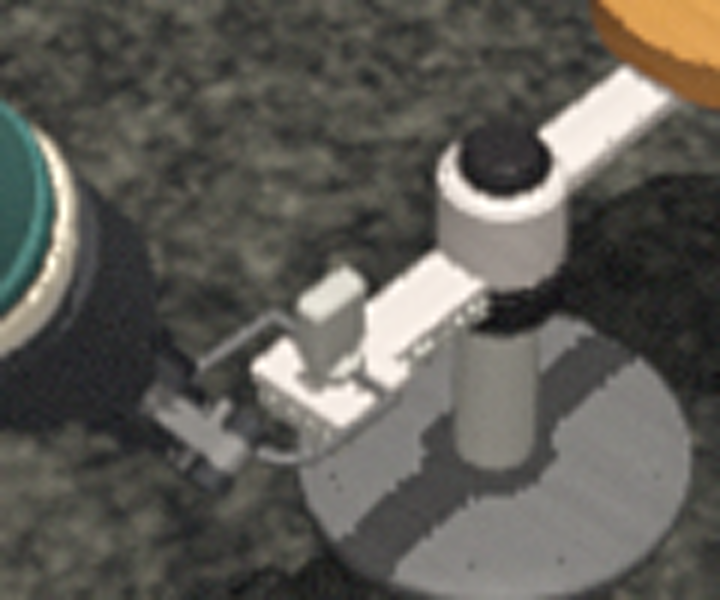

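View pics/c39.png

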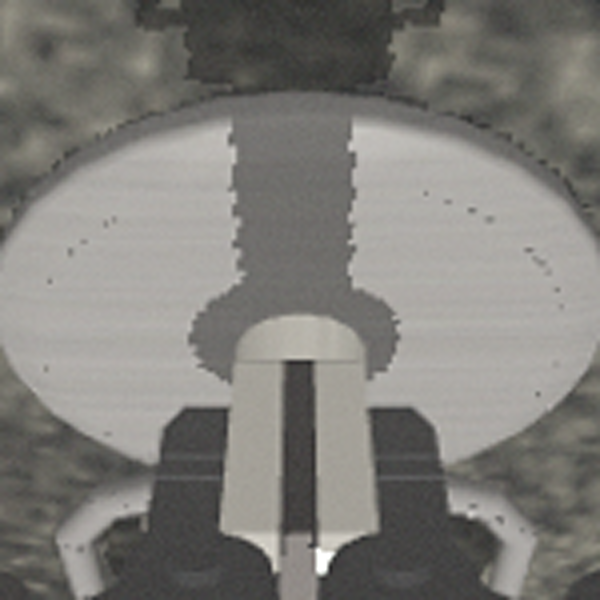

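Call:
arm_command:
  moves: "0.2 0 -0.5 0 0 0; -0.2 0 -1.2 0 0 0; -0.7 0 -2 0 0 0; -1.4 0 -2.2 0 0 0; -1.4 0 -1.7 0 0 0; -1.4 0 -1.7 0 0 0"

```text
time: 21.88
eef_pos: [0.5113, -0.0106, 0.1117]
tool_rot: [-0.101, 0.961, 0.027, 0.257]
ft_force: [0.2, 0.3, 0.3]
grip_width: 0.0002
```

```bash
cat > look.py <<'E'
from h import *
import sys
k=sys.argv[1]
o=manip.get_obs(); print(o["joint_pos"].round(2),o["ft_force"].round(1),o["eef_pos"].round(4),o["time"])
R=Ro.from_quat(o["tool_rot"]);P=o["eef_pos"]
i,im=show("wrist");w=im[:,:,::-1]
i,im=show("scene");s=im[:,:,::-1]
a=cv2.resize(s[190:290,250:350],(400,400),interpolation=2);b=cv2.resize(w[200:350,250:400],(400,400),interpolation=2)
cv2.imwrite(f"pics/L{k}.png",np.hstack([a,b]))
for a in(-.2,0,.2,.4,.6,.75,.85):
    w=np.array([*(PIN-.05*np.cos(a)*E),.1225-.05*np.sin(a)]);q=R.inv().apply(w-P)
    print(a,"wire tool mm",(q*1000).round(1),"shift cm",(q*100-[.3,0,-3.48]).round(2))
E
python3 look.py 1
```

```text
[-0.23 -0.32  2.43  0.4   0.59 -2.29] [0.2 0.3 0.3] [ 0.5113 -0.0106  0.1117] 21.875
-0.2 wire tool mm [  4.1  -0.4 -26.3] shift cm [ 0.11 -0.04  0.85]
0 wire tool mm [  9.9  -0.4 -18.2] shift cm [ 0.69 -0.04  1.66]
0.2 wire tool mm [14.  -0.4 -9. ] shift cm [ 1.1  -0.04  2.58]
0.4 wire tool mm [16.2 -0.4  0.7] shift cm [ 1.32 -0.04  3.55]
0.6 wire tool mm [16.5 -0.4 10.7] shift cm [ 1.35 -0.04  4.55]
0.75 wire tool mm [15.3 -0.4 18.1] shift cm [ 1.23 -0.04  5.29]
0.85 wire tool mm [13.9 -0.4 22.9] shift cm [ 1.09 -0.04  5.77]
```

View pics/L1.png

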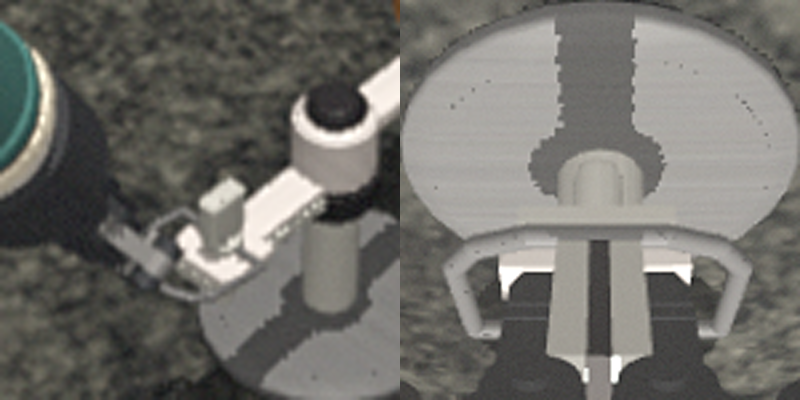

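Call:
arm_command:
  moves: "0.05 0 0.4 0 0 0; 0.1 0 0.85 0 0 0; 0.4 0 1.3 0 0 0; 0.7 0 1.65 0 0 0; 0.7 0 1.65 0 0 0"

```text
time: 22.6
eef_pos: [0.5135, -0.0104, 0.0943]
tool_rot: [-0.101, 0.961, 0.027, 0.257]
ft_force: [-1.3, -0.6, 2.5]
grip_width: -0.0004
```

```bash
python3 look.py 2
```

```text
[-0.23 -0.28  2.44  0.42  0.54 -2.33] [-1.3 -0.6  2.5] [ 0.5135 -0.0104  0.0943] 22.6
-0.2 wire tool mm [ -2.7  -0.1 -42.5] shift cm [-0.57 -0.01 -0.77]
0 wire tool mm [  3.1  -0.1 -34.4] shift cm [ 0.01 -0.01  0.04]
0.2 wire tool mm [  7.2  -0.1 -25.3] shift cm [ 0.42 -0.01  0.95]
0.4 wire tool mm [  9.4  -0.1 -15.5] shift cm [ 0.64 -0.01  1.93]
0.6 wire tool mm [ 9.6 -0.1 -5.6] shift cm [ 0.66 -0.01  2.92]
0.75 wire tool mm [ 8.5 -0.1  1.8] shift cm [ 0.55 -0.01  3.66]
0.85 wire tool mm [ 7.1 -0.1  6.7] shift cm [ 0.41 -0.01  4.15]
```

View pics/L2.png

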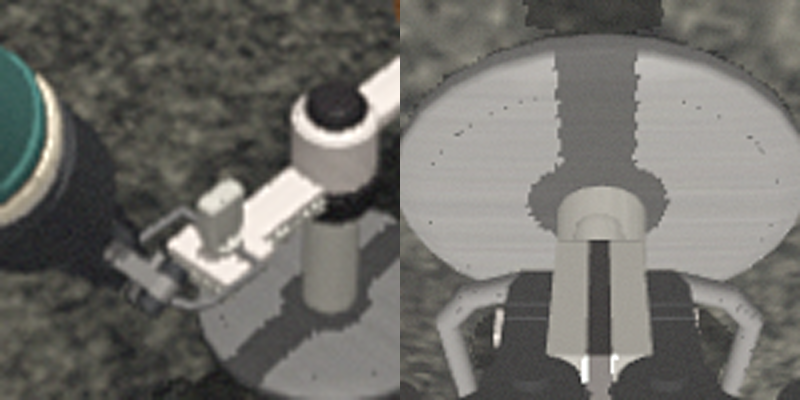

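```bash
cat > ang.py <<'E'
from h import *
i=manip.camera_info("wrist");s=manip.camera_info("scene");N=np.array([-E[1],E[0]])
for a in np.arange(-.2,1.6,.2):
    q=[]
    for d in(-.027,.027):
        w=np.array([*(PIN-.035*np.cos(a)*E+d*N),.1225-.035*np.sin(a)]);p=(proj(i,w,True)-[250,200])/.375;r=(proj(s,w)-[250,190])*4
        q+=[p.round(0),r.round(0)]
    print(round(a,1),*q)
E
python3 ang.py
```

```text
-0.2 [ 44. 350.] [205. 293.] [355. 350.] [125. 237.]
0.0 [ 47. 314.] [204. 304.] [352. 314.] [125. 247.]
0.2 [ 51. 283.] [206. 312.] [348. 283.] [126. 256.]
0.4 [ 55. 259.] [209. 319.] [343. 259.] [130. 263.]
0.6 [ 60. 242.] [214. 324.] [339. 242.] [135. 268.]
0.8 [ 65. 233.] [220. 326.] [334. 233.] [142. 270.]
1.0 [ 69. 231.] [228. 326.] [329. 231.] [150. 270.]
1.2 [ 73. 236.] [236. 323.] [325. 236.] [158. 267.]
1.4 [ 77. 246.] [246. 318.] [321. 246.] [168. 263.]
```

Call:
arm_command:
  moves: "0.1 0 0.4 0 0 0; 0.3 0 0.85 0 0 0; 0.42 0 1.3 0 0 0; 0.55 0 1.8 0 0 0; 0.64 0 2.3 0 0 0; 0.64 0 2.3 0 0 0"

```text
time: 23.45
eef_pos: [0.5198, -0.0092, 0.0714]
tool_rot: [-0.101, 0.961, 0.027, 0.257]
ft_force: [-1.7, 0.5, 1.3]
grip_width: 0.0002
```

```bash
python3 look.py 3; python3 ang.py
```

```text
[-0.22 -0.23  2.45  0.47  0.48 -2.37] [-1.7  0.5  1.3] [ 0.5198 -0.0092  0.0714] 23.45
-0.2 wire tool mm [ -8.6  -0.1 -65.5] shift cm [-1.16 -0.01 -3.07]
0 wire tool mm [ -2.8  -0.1 -57.4] shift cm [-0.58 -0.01 -2.26]
0.2 wire tool mm [  1.3  -0.1 -48.3] shift cm [-0.17 -0.01 -1.35]
0.4 wire tool mm [  3.5  -0.1 -38.6] shift cm [ 0.05 -0.01 -0.38]
0.6 wire tool mm [  3.8  -0.1 -28.6] shift cm [ 0.08 -0.01  0.62]
0.75 wire tool mm [  2.6  -0.1 -21.2] shift cm [-0.04 -0.01  1.36]
0.85 wire tool mm [  1.3  -0.1 -16.4] shift cm [-0.17 -0.01  1.84]
-0.2 [ 28. 457.] [205. 293.] [372. 457.] [125. 237.]
0.0 [ 31. 416.] [204. 304.] [369. 416.] [125. 247.]
0.2 [ 35. 380.] [206. 312.] [365. 379.] [126. 256.]
0.4 [ 41. 350.] [209. 319.] [360. 350.] [130. 263.]
0.6 [ 46. 329.] [214. 324.] [354. 328.] [135. 268.]
0.8 [ 52. 315.] [220. 326.] [348. 315.] [142. 270.]
1.0 [ 57. 310.] [228. 326.] [343. 310.] [150. 270.]
1.2 [ 62. 312.] [236. 323.] [338. 312.] [158. 267.]
1.4 [ 67. 321.] [246. 318.] [333. 321.] [168. 263.]
```

View pics/L3.png

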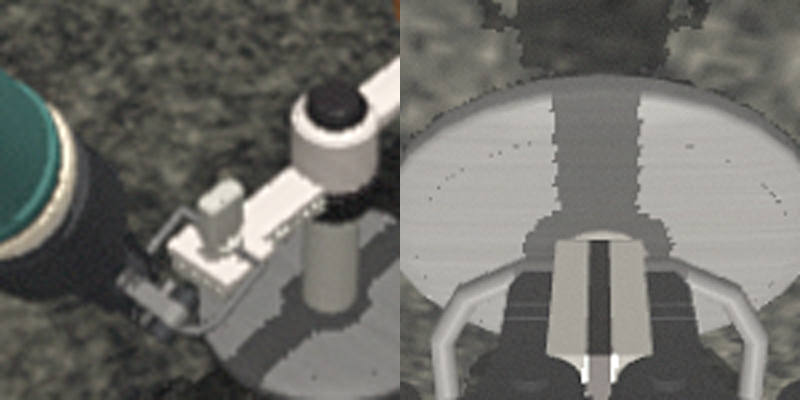

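Call:
arm_command:
  moves: "0.05 0 0.4 0 0 0; 0.08 0 0.8 0 0 0; 0.06 0 1.2 0 0 0; 0.02 0 1.6 0 0 0; 0.02 0 1.6 0 0 0"

```text
time: 24.18
eef_pos: [0.5271, -0.0075, 0.0571]
tool_rot: [-0.101, 0.961, 0.027, 0.257]
ft_force: [-0.2, -0.1, -0.1]
grip_width: -0.0001
```

```bash
python3 look.py 4; python3 ang.py
```

```text
[-0.21 -0.18  2.45  0.5   0.44 -2.4 ] [-0.2 -0.1 -0.1] [ 0.5271 -0.0075  0.0571] 24.175
-0.2 wire tool mm [ -9.2  -0.2 -81.6] shift cm [-1.22 -0.02 -4.68]
0 wire tool mm [ -3.4  -0.2 -73.5] shift cm [-0.64 -0.02 -3.87]
0.2 wire tool mm [  0.7  -0.2 -64.4] shift cm [-0.23 -0.02 -2.96]
0.4 wire tool mm [  2.9  -0.2 -54.7] shift cm [-0.01 -0.02 -1.99]
0.6 wire tool mm [  3.2  -0.2 -44.7] shift cm [ 0.02 -0.02 -0.99]
0.75 wire tool mm [  2.   -0.2 -37.3] shift cm [-0.1  -0.02 -0.25]
0.85 wire tool mm [  0.7  -0.2 -32.5] shift cm [-0.23 -0.02  0.23]
-0.2 [ 12. 527.] [205. 293.] [387. 527.] [125. 237.]
0.0 [ 15. 482.] [204. 304.] [384. 481.] [125. 247.]
0.2 [ 20. 441.] [206. 312.] [379. 441.] [126. 256.]
0.4 [ 26. 407.] [209. 319.] [373. 407.] [130. 263.]
0.6 [ 32. 382.] [214. 324.] [367. 382.] [135. 268.]
0.8 [ 39. 366.] [220. 326.] [360. 365.] [142. 270.]
1.0 [ 45. 358.] [228. 326.] [354. 358.] [150. 270.]
1.2 [ 51. 359.] [236. 323.] [348. 359.] [158. 267.]
1.4 [ 56. 367.] [246. 318.] [343. 366.] [168. 263.]
```

View pics/L4.png

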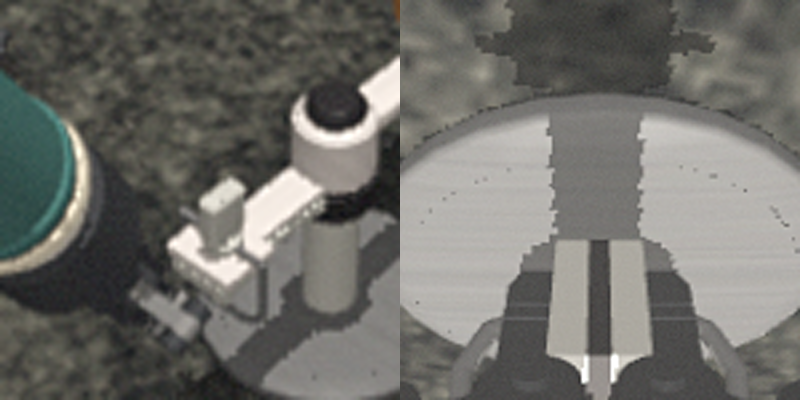

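Call:
arm_command:
  moves: "0.5 0 -1 0 0 0; 1 0 -3 0 0 0; 1 0 -6 0 0 0; 1 0 -10 0 0 0; 1 0 -12 0 0 0; 1 0 -12 0 0 0; 1 0 -12 0 0 0"

```text
time: 25.15
eef_pos: [0.4597, -0.0218, 0.156]
tool_rot: [-0.101, 0.961, 0.027, 0.257]
ft_force: [-0.9, 0.1, 0.2]
grip_width: 0.0006
```

```bash
python3 - <<'E'
from h import *
o=manip.get_obs(); print(o["ft_force"].round(1),o["eef_pos"].round(4),o["dq"].round(3),o["time"])
i,im=show("wrist");w=im[:,:,::-1]
i,im=show("scene");s=im[:,:,::-1]
sc=manip.camera_info("scene")
cv2.imwrite("pics/F1.png",np.hstack([cv2.resize(s[190:290,270:370],(400,400),interpolation=2),cv2.resize(w[150:350,220:420],(400,400),interpolation=2)]))
cv2.imwrite("pics/F2.png",s)
N=np.array([-E[1],E[0]])
for a in (1.3,1.57):
  for d in(-.027,0,.027):
    q=np.array([*(PIN-.05*np.cos(a)*E+d*N),.1225-.05*np.sin(a)]);print(a,d,((proj(sc,q)-[270,190])*4).round(0))
for z in(.118,.154):print(z,((proj(sc,[*PIN,z])-[270,190])*4).round(0))
E
```

```text
[-0.9  0.1  0.2] [ 0.4597 -0.0218  0.156 ] [0.005 0.024 0.008 0.003 0.    0.   ] 25.15
1.3 -0.027 [156. 344.]
1.3 0 [116. 316.]
1.3 0.027 [ 78. 289.]
1.57 -0.027 [174. 332.]
1.57 0 [135. 304.]
1.57 0.027 [ 97. 277.]
0.118 [134. 243.]
0.154 [134. 192.]
```

View pics/F1.png

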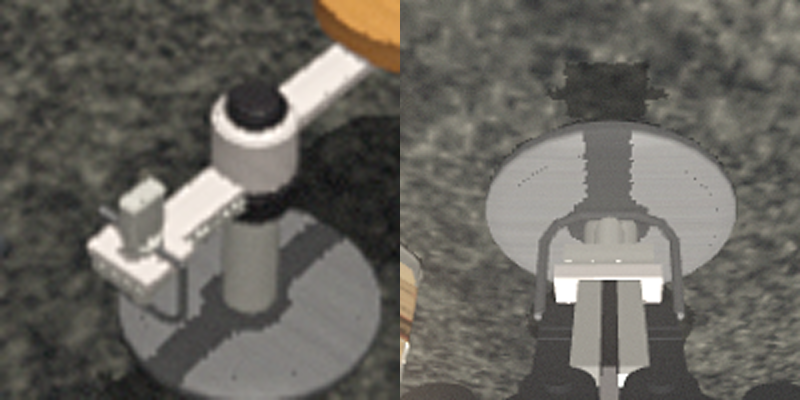

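View pics/F2.png

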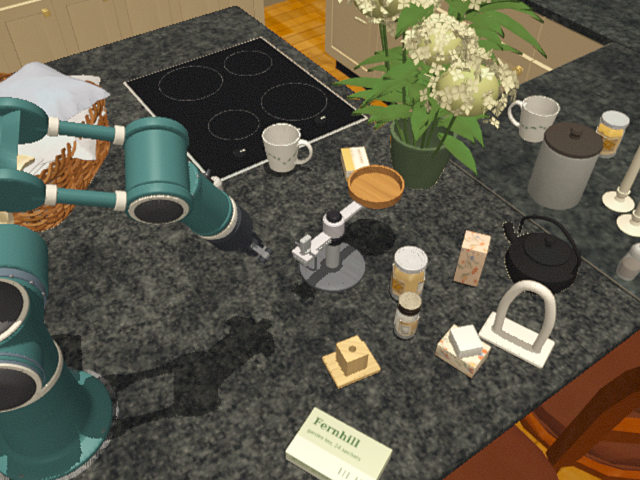

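```bash
python3 - <<'E'
from h import *
i=manip.camera_info("wrist");print(manip.get_obs()["dq"].round(4),manip.get_obs()["time"])
for a in(1.1,1.3,1.45,1.57):
    print(a,((proj(i,[*(PIN-.05*np.cos(a)*E),.1225-.05*np.sin(a)],True)-[220,150])*2).round(0))
print("tab top",((proj(i,[*PIN,.154],True)-[220,150])*2).round(0))
E
```

```text
[ 0.003   0.0083 -0.0007 -0.0012  0.0014 -0.0018] 25.25
1.1 [208. 192.]
1.3 [208. 201.]
1.45 [208. 210.]
1.57 [208. 218.]
tab top [208. 393.]
```

```bash
python3 -c "
from cell import manip
print(manip.close_job())"
```

```text
the job is handed in; nothing more can be done
None
```

The pin is through both holes with its collar down on the tail, and the ring has snapped shut under the pin's end. I handed the job in at about 25 s of the 64 s allowed.

**What I did:** I took the pin from its rest and put its tip in the tail's hole. I used it to swing the tail about 13 mm into line with the lug (about 5.5 N sideways), then lowered it until the collar met the tail (at most about 11 N measured). I released it, pushed the bow down with the shut, tilted fingers (at most about 5 N) until the ring snapped over, and backed off.

**Last checks:**
- **Ring:** in the wrist picture the bow lies at row 214. A bow straight down should be at row 218, and one 0.12 rad short of that at row 210. That puts the ring at about 1.7 rad, above the 1.6 rad needed, though one pixel row is worth about 0.03 rad.
- **Pin:** it stands upright. The seating contact came at a tool height of 0.1018 m against 0.1015 m expected. I read the pin's final position only from pictures.
- **Bystanders and arm:** the jars and mill look unmoved in the scene picture. The arm is clear, at rest, and reads almost no force.

**What failed or disagreed:**
- **Finger tips:** the shut finger tips sit about 31–39 mm behind the reported tool point, not at it. My first grasp closed on nothing above the tab.
- **Ring attempts:** the first two tries to flip the ring slipped past outside the bow, the second pressing on it sideways with about 5 N. I corrected the tip offset from contact and the third try worked.
- **Scene camera:** it placed the tail's hole 2–3 mm from where the wrist camera did. I relied on the wrist camera, and the pin fitted.

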